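Set up the porch drying rack

TASK

Set up a glove-drying rack: walk the tall concrete block towards the blue crate without ever lifting it clear of the ledge, tipping it onto a bottom corner at one end, swinging its other end forward, and so on by turns, until it stands on its own, square to the crate and facing its side, with a clear gap of about 10 cm between them. Then lift every wooden bar up and off its hook and lay it level across the gap, one end on the crate lid and the other on the block, each end resting at least 1.5 cm on its support, no bar on top of another. Leave the shuttlecock cup, the sunglasses case and the shuttle tube where they are.

Things in the scene. Friction and masses are not known exactly. Their poses are not given: they have to be found in the camera images.
- crate: Blue plastic crate with a closed flat lid and a grey snap latch on its robot side; full and heavy, it does not move. Lid 250 mm along its x, 190 mm along its y, top 210 mm above the ledge. Origin under its centre on the ledge. Its -y side (y = -95 mm) faces the block. It may be turned a little.
- block_center (a point): Centre of the tall light-concrete block: 190 (x) x 60 (y) x 210 mm high, about 0.8 kg, loose, flat top, can be gripped across the 60 mm; centre 105 mm up when standing. Starts on the crate's -y side, its length roughly parallel to the crate's x, 160 to 235 mm of clear gap between its +y face and the crate lid.
- block_end_near (a point): Middle of the bottom edge of the block's near short end (block x = -95 mm), at ledge height while the block stands; axes as the block's.
- block_end_far (a point): Middle of the bottom edge of the block's far short end (block x = +95 mm), at ledge height while the block stands; axes as the block's.
- rail: Fixed chrome hook rail: 12 mm bar along its y, 300 mm long, 139 mm up, on posts at y = -145, +145 mm. Flat hooks point to its -x at y = -80, 0, +80 mm, each 10 mm wide, 6 mm thick, upper face 130 mm up, reaching 70 mm out, with an upturned 14 mm tip whose inner face is 64 mm out. A hung bar lies under its hook: raise it 25 mm, draw it out past the tip, then lift. Origin on the ledge under the bar.
- bar1_loop (a point): Loop centre of a wooden bar (may be absent): 220 (x) x 24 (y) x 16 mm, 0.14 kg, upright steel strap loop mid-top, 26 mm wide outside along y (18 inside), 14 mm along x, top 48 mm (strap underside 43 mm) above the bar's upper face. Point is 40 mm above the bar's underside; z up. Starts hung on a hook 50 mm out from the rail, level, x along rail's x, passing under the rail bar (underside 71 mm up).
- bar1_tipA (a point): Point on the underside of bar1, 15 mm in from its -x end (bar x = -95 mm); axes as the bar's.
- bar1_tipB (a point): Point on the underside of bar1, 15 mm in from its +x end (bar x = +95 mm); axes as the bar's.
- bar2_loop (a point): Loop centre of a wooden bar (may be absent): 220 (x) x 24 (y) x 16 mm, 0.14 kg, upright steel strap loop mid-top, 26 mm wide outside along y (18 inside), 14 mm along x, top 48 mm (strap underside 43 mm) above the bar's upper face. Point is 40 mm above the bar's underside; z up. Starts hung on a hook 50 mm out from the rail, level, x along rail's x, passing under the rail bar (underside 71 mm up).
- bar2_tipA (a point): Point on the underside of bar2, 15 mm in from its -x end (bar x = -95 mm); axes as the bar's.
- bar2_tipB (a point): Point on the underside of bar2, 15 mm in from its +x end (bar x = +95 mm); axes as the bar's.
- bar3_loop (a point): Loop centre of a wooden bar (may be absent): 220 (x) x 24 (y) x 16 mm, 0.14 kg, upright steel strap loop mid-top, 26 mm wide outside along y (18 inside), 14 mm along x, top 48 mm (strap underside 43 mm) above the bar's upper face. Point is 40 mm above the bar's underside; z up. Starts hung on a hook 50 mm out from the rail, level, x along rail's x, passing under the rail bar (underside 71 mm up).
- bar3_tipA (a point): Point on the underside of bar3, 15 mm in from its -x end (bar x = -95 mm); axes as the bar's.
- bar3_tipB (a point): Point on the underside of bar3, 15 mm in from its +x end (bar x = +95 mm); axes as the bar's.
- cup: Stainless cup, 80 mm across and 95 mm high, holding three shuttlecocks that stick out to about 130 mm; loose bystander; origin under its centre.
- case: Black plastic sunglasses case, 165 x 66 x 44 mm, loose bystander; origin under its centre.
- tube: White shuttle tube lying on the ledge, 360 mm along its x, 66 mm thick, loose bystander; origin under its centre.
Things that resemble listed ones, but are neither listed nor needed, are in the scene too. Leave any purple look-alike of the part that bears bar2_loop alone. Leave any red look-alike of the part that bears bar1_loop alone.

How it is judged:
On the way, in this order (a step that is already met when the one before it is completed fails the run):
1. the block is tipped and one of its ends has swung away while the other, the pivot, has stayed put (angle between block_center's own z axis and vertical above 0.03 rad and ((distance of block_end_near from where it was at the start of the episode below 0.007 m and distance of block_end_far from where it was at the start of the episode above 0.013 m) or (distance of block_end_near from where it was at the start of the episode below 0.018 m and distance of block_end_far from where it was at the start of the episode above 0.03 m) or (distance of block_end_near from where it was at the start of the episode below 0.03 m and distance of block_end_far from where it was at the start of the episode above 0.06 m) or (distance of block_end_far from where it was at the start of the episode below 0.007 m and distance of block_end_near from where it was at the start of the episode above 0.013 m) or (distance of block_end_far from where it was at the start of the episode below 0.018 m and distance of block_end_near from where it was at the start of the episode above 0.03 m) or (distance of block_end_far from where it was at the start of the episode below 0.03 m and distance of block_end_near from where it was at the start of the episode above 0.06 m))), for 0.1 s.
2. the block is tipped again and both its ends have stepped more than 4 cm from where they started (angle between block_center's own z axis and vertical above 0.03 rad and distance of each of block_end_near, block_end_far from where it was at the start of the episode above 0.04 m), for 0.1 s.
3. the block stands upright and released, square to the crate, facing its side, 70 to 130 mm of gap between them (angle between block_center's own z axis and vertical below 0.03 rad and height (world z) of block_center below 0.12 m and y of block_center in the frame of crate between -0.255 and -0.195 m and x of block_center in the frame of crate between -0.075 and 0.075 m and angle between the x axis of block_center and the x axis of crate, either way round below 0.2 rad and contact force between block and the fingers below 0.1 N and linear speed of block below 0.02 m/s), for 0.3 s.
At the end, for the whole second after the job is handed in: Block upright, released, still; within 75 mm of the crate's centre line, within 0.2 rad of square, gap to the lid 70 to 130 mm. Every bar present still and level on both tops (both tip points 204 to 224 mm high), at least 15 mm on each (all of step 3 and ((y of bar1_tipA in the frame of crate above -0.095 m and x of bar1_tipA in the frame of crate between -0.125 and 0.125 m and y of bar1_tipB in the frame of block_center between -0.1 and 0.03 m and x of bar1_tipB in the frame of block_center between -0.095 and 0.095 m) or (y of bar1_tipB in the frame of crate above -0.095 m and x of bar1_tipB in the frame of crate between -0.125 and 0.125 m and y of bar1_tipA in the frame of block_center between -0.1 and 0.03 m and x of bar1_tipA in the frame of block_center between -0.095 and 0.095 m)) and height (world z) of bar1_tipA between 0.204 and 0.224 m and height (world z) of bar1_tipB between 0.204 and 0.224 m and linear speed of each of bar1, bar2, bar3 below 0.02 m/s and ((y of bar2_tipA in the frame of crate above -0.095 m and x of bar2_tipA in the frame of crate between -0.125 and 0.125 m and y of bar2_tipB in the frame of block_center between -0.1 and 0.03 m and x of bar2_tipB in the frame of block_center between -0.095 and 0.095 m) or (y of bar2_tipB in the frame of crate above -0.095 m and x of bar2_tipB in the frame of crate between -0.125 and 0.125 m and y of bar2_tipA in the frame of block_center between -0.1 and 0.03 m and x of bar2_tipA in the frame of block_center between -0.095 and 0.095 m)) and height (world z) of bar2_tipA between 0.204 and 0.224 m and height (world z) of bar2_tipB between 0.204 and 0.224 m and ((y of bar3_tipA in the frame of crate above -0.095 m and x of bar3_tipA in the frame of crate between -0.125 and 0.125 m and y of bar3_tipB in the frame of block_center between -0.1 and 0.03 m and x of bar3_tipB in the frame of block_center between -0.095 and 0.095 m) or (y of bar3_tipB in the frame of crate above -0.095 m and x of bar3_tipB in the frame of crate between -0.125 and 0.125 m and y of bar3_tipA in the frame of block_center between -0.1 and 0.03 m and x of bar3_tipA in the frame of block_center between -0.095 and 0.095 m)) and height (world z) of bar3_tipA between 0.204 and 0.224 m and height (world z) of bar3_tipB between 0.204 and 0.224 m); the robot touches nothing.
It fails at once if the block is lifted clear of the ledge or falls over (both bottom end points more than 12 mm up, or tilted past 0.6 rad) (height (world z) of each of block_end_near, block_end_far above 0.012 m or angle between block_center's own z axis and vertical above 0.6 rad).
It fails at once if the cup, the case or the tube is moved more than 30 mm (distance of any of cup, case, tube from where it was at the start of the episode above 0.03 m).
Of bar1, bar2, bar3 only 2 to 3 are there at a start; the rules pass over those that are not, and their reading is None.
At some moment in a run one of bar1, bar2, bar3 may be knocked a few centimetres aside while the robot is not near it.
It also fails if it takes over 210 s, if anything falls off the work surface, if the arm or the gripper's body presses on something with over 40 N, if the wrist force passes 120 N, or if a joint passes its speed limit or range.

ROBOT

A 6-joint arm with a two-finger parallel gripper is mounted at the origin on the work surface. World frame = base frame: x ahead of the robot, y to its left, z up, the work surface at z = 0. Lengths are in m, angles in rad, forces in N, time in s.
With the tool pointing down it reaches from about 0.35 to 0.875 m from the base axis. Payload 4.2 kg.
Tool frame: the origin (TCP) lies midway between the tips of the shut fingers; the grasp point (between the pads) lies 19 mm behind it; x points along the fingers, y is the direction in which the jaws open and shut, and the axes are right-handed (so a half turn about x gives the same grasp; the last joint's range is limited). The gripper opens to 87 mm and grips with 3 to 60 N. Pads are 19 mm wide; open, the fingers measure 117 mm over their backs; the gripper's body (75 mm by 190 mm) begins 51 mm behind the grasp point.
Start: joints at [-0.88, 0.385, 0.008, 0, -1.194, -0.259], TCP at [0.262, -0.568, 0.223] pointing down, gripper open.
Joint ranges: [-3.14, 3.14], [-1.21, 2.06], [-1.07, 1.41], [-3.16, 2.05], [-2.99, -0.16], [-3.1, 3.1]. Speed limits (rad/s): [2.79, 2.79, 3.14, 3.14, 3.14, 3.14].

INTERFACE

Orientations are given as a unit quaternion [x, y, z, w].
In Python, from station import bot gives the robot as it stands. The module is installed in compiled form; this text tells all that it offers.
- The arm moves only by the tool jog_arm, never from a script. Its argument "steps" is a list of rows, each an object of numbers: "x", "y", "z": the shift along the tool's x, y, z in m; "rx", "ry", "rz": the turn, a rotation vector about the tool's x, y, z in rad; "grip": the closure, from 0 (fully open) to 1 (shut). A call has 1 to 5 rows; each row shifts and turns the commanded pose from where the row before left it, along the tool's axes as they then stand; what a row does not reach is not made up. A row lasts 1/12 s, in which the tool goes at most 41.7 mm and 7.16 degrees, less where a joint would pass 70% of its speed; a pose out of reach is approached as far as the arm can. A call with a gripper value outside its range is refused whole. The fingers move at their own pace and stop on an object; "grip_force" is the grip in N (left out, the last holds). Time passes only in rows, so rows that do not move let the fingers close. It gives the time, the measured TCP pose, the force and the opening at its end, in the units of the state.
- bot.state(): the state, without advancing time (a new reading comes with each control period).
- bot.grab_frame(name): name is "side" or "top"; returns the picture (480x640x3 uint8, blue, green, red); there is no depth.
- bot.calibration(name): a dict with "intrinsics" (3x3 intrinsics, pixels), "distortion" ([k1, k2, p1, p2, k3] as OpenCV has them; the pictures are not rectified), "world_to_cam" (4x4, takes a point from world to camera coordinates). Camera axes: x right, y down, z forward; pixel columns grow to the right and rows downward; lengths in m; the calibration is good to about 2 mm. A picture is of the moment at which its call begins. calibration takes no time and is no camera call.
- bot.sign_off(): hands the job in, once; it reports no verdict.
The state is a dict: "clock": time; "joints": joint angles; "qvel": joint speeds; "tau": joint torques, N m; "tcp_pos": TCP position; "ee_rot": TCP orientation; "force": force on the tool from outside, world axes, zero at the start; "wrist_torque": the same for the moment, N m; "grip_width": finger opening in m.
Only numpy, scipy, OpenCV 4.12 (cv2) and the standard library are available. Lean on these libraries where they do the work, as an engineer would, in place of code of your own. Each camera call takes 0.05 s, during which the arm holds its last target. There are 200 camera calls.

## Working session

There is one attempt and no reset: what is moved stays moved. The work goes in short steps, Python scripts to look and compute and a tool call to move; the robot and the scene stay as the last step left them, time stands still between calls to the robot, and variables do not carry over. Pictures are saved under pics/ and viewed, about 12 in all and at most 16, crops included, and the job is handed in when it is done.

Besides the shell and the picture viewer there is one more tool, called after ">>>" as a command line: name --argument value ..., lists and objects as JSON in quotes. jog_arm: Moves the arm, as the interface text tells. Its arguments: {"type":"object","properties":{"steps":{"type":"array","items":{"type":"object","properties":{"x":{"type":"number"},"y":{"type":"number"},"z":{"type":"number"},"rx":{"type":"number"},"ry":{"type":"number"},"rz":{"type":"number"},"grip":{"type":"number"}}}},"grip_force":{"type":"number"}},"required":["steps"]}

```bash
mkdir -p pics; python3 - <<'E'
from station import bot
import cv2,numpy as np
print(bot.state())
for n in("side","top"):
    cv2.imwrite(f"pics/{n}0.png",bot.grab_frame(n)); c=bot.calibration(n); print(n,{k:np.array(v).round(4).tolist() for k,v in c.items()})
    M=np.array(c["world_to_cam"]); print(-M[:3,:3].T@M[:3,3])
E
```

```text
{'clock': 0.0, 'joints': array([-8.80419075e-01,  3.85541496e-01,  6.65299416e-03, -5.24610172e-04,
       -1.19395485e+00, -2.58624251e-01]), 'qvel': array([-0.0001546 ,  0.00102959,  0.00093303,  0.00022795, -0.00088971,
        0.00051276]), 'tau': array([ 6.23706910e-04, -3.90663314e+01,  1.87407321e+01,  4.21992034e+00,
        1.10248307e-02, -1.77627685e-04]), 'tcp_pos': array([ 0.26133804, -0.56709752,  0.2214755 ]), 'ee_rot': array([-0.1506754 ,  0.69088573,  0.15212048,  0.69053109]), 'force': array([ 0.76177024, -0.1808928 ,  0.58158389]), 'wrist_torque': array([-0.00629497, -0.05704404,  0.01409637]), 'grip_width': 0.08683589162059006}
side {'intrinsics': [[609.2869, 0.0, 316.9096], [0.0, 609.2869, 236.7486], [0.0, 0.0, 1.0]], 'distortion': [-0.1276, 0.0, 0.0, 0.0, 0.0], 'world_to_cam': [[0.8056, -0.5923, 0.0139, -0.4255], [-0.3321, -0.4709, -0.8173, 0.219], [0.4907, 0.6537, -0.5761, 1.3782], [0.0, 0.0, 0.0, 1.0]]}
[-0.26075213 -1.04990052  0.97881836]
top {'intrinsics': [[602.3754, 0.0, 317.6059], [0.0, 602.3754, 238.9233], [0.0, 0.0, 1.0]], 'distortion': [0.0448, 0.0, 0.0, 0.0, 0.0], 'world_to_cam': [[0.0216, -0.9997, -0.007, -0.0337], [-0.9815, -0.0198, -0.1905, 0.5318], [0.1903, 0.011, -0.9817, 1.5245], [0.0, 0.0, 0.0, 1.0]]}
[ 0.23250558 -0.03987951  1.59760221]
```

View pics/top0.png

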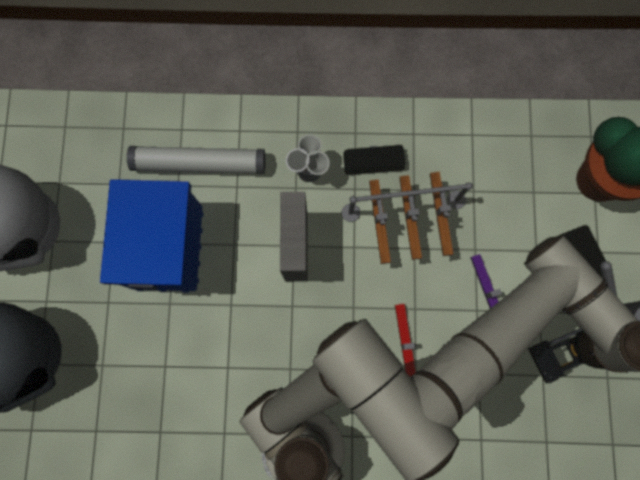

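View pics/side0.png

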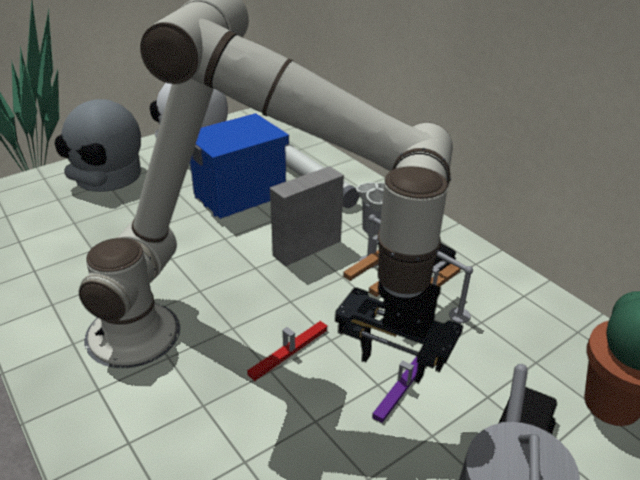

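Top view: crate lid about (102..190, 181..285), block about (281..307, 193..280), rail from (350,212) to (468,186) with three orange bars, and red and purple decoys below. The side view agrees. I'll zoom in for corners.

```bash
cat > h.py <<'E'
from station import bot
import cv2,numpy as np
C={n:{k:np.array(v,float) for k,v in bot.calibration(n).items()} for n in("side","top")}
def w(n,uv,z):
    c=C[n];M=c["world_to_cam"];R=M[:3,:3];o=-R.T@M[:3,3]
    p=cv2.undistortPoints(np.array(uv,float).reshape(-1,1,2),c["intrinsics"],c["distortion"]).reshape(-1,2)
    d=np.c_[p,np.ones(len(p))]@R
    return o+d*((z-o[2])/d[:,2])[:,None]
def px(n,P):
    c=C[n];M=c["world_to_cam"]
    return cv2.projectPoints(np.array(P,float).reshape(-1,1,3),cv2.Rodrigues(M[:3,:3])[0],M[:3,3],c["intrinsics"],c["distortion"])[0].reshape(-1,2)
def crop(n,f,x0,y0,x1,y1,s,img=None):
    i=bot.grab_frame(n) if img is None else img
    cv2.imwrite(f"pics/{f}.png",cv2.resize(cv2.convertScaleAbs(i[y0:y1,x0:x1],alpha=1.5),None,fx=s,fy=s,interpolation=cv2.INTER_CUBIC))
E
python3 - <<'E'
from h import *
i=cv2.imread("pics/top0.png")
a=cv2.resize(i[165:295,90:320],None,fx=3.4,fy=3.4,interpolation=cv2.INTER_CUBIC)
cv2.imwrite("pics/c1.png",cv2.convertScaleAbs(a,alpha=1.6))
a=cv2.resize(i[160:275,335:485],None,fx=5,fy=5,interpolation=cv2.INTER_CUBIC)
cv2.imwrite("pics/c2.png",cv2.convertScaleAbs(a,alpha=1.6))
E
```

```text
(no output)
```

View pics/c1.png

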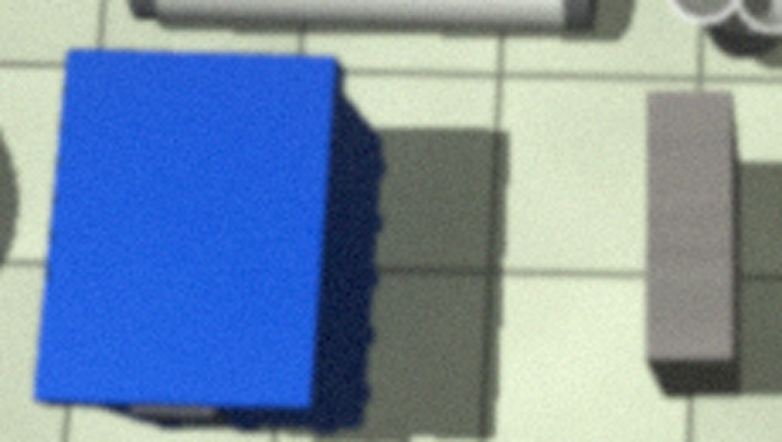

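View pics/c2.png

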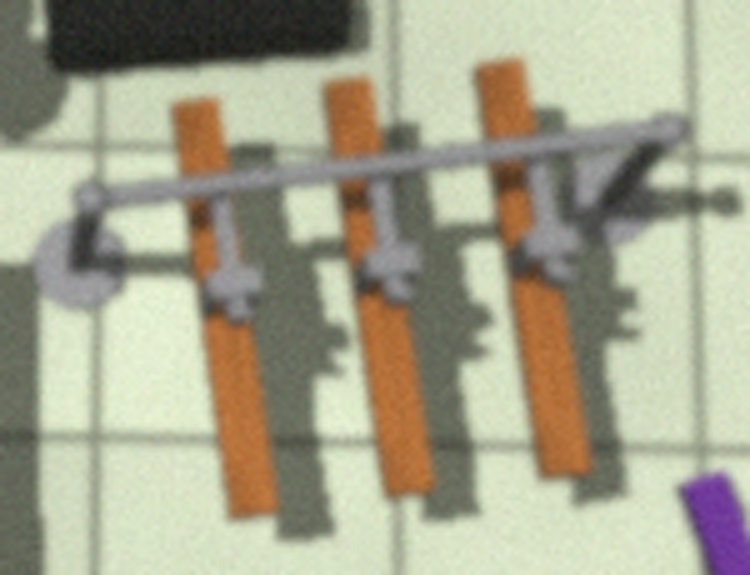

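Crop: the lid corners, block top corners (648..737, 93..360) and the bars' end corners are all clear.

```bash
python3 - <<'E'
from h import *
np.set_printoptions(precision=4,suppress=True)
def f(pts,s,o,z,names=""):
    p=w("top",np.array(pts)/s+o,z); 
    print("corners",p[:,:2].tolist() and p[:,:2].round(4).tolist()); c=p.mean(0)
    l=np.linalg.norm(np.diff(np.r_[p,p[:1]],axis=0),axis=1)
    d=(p[0]+p[1]-p[2]-p[3])/2
    print("center",c,"sides",l,"long-dir yaw deg",np.degrees(np.arctan2(d[1],d[0])))
f([(68,50),(338,60),(312,408),(37,400)],3.4,[90,165],.21)
f([(648,93),(733,93),(737,360),(648,358)],3.4,[90,165],.21)
for q in ([(173,103),(217,98),(277,513),(231,518)],[(324,84),(370,77),(434,488),(389,494)],[(476,67),(522,60),(590,470),(543,477)]): f(q,5,[335,160],.087)
p=w("top",np.array([(90,190),(672,125)])/5+[335,160],.145);print("rail",p,np.linalg.norm(p[1]-p[0]),np.degrees(np.arctan2(*(p[0]-p[1])[1::-1])))
print("case corner",w("top",[[345,173],[405,170]],0.044),"cup",w("top",[[308,160]],.1),"tube",w("top",[[265,163],[265,174]],.033))
E
```

```text
corners [[0.6353, 0.4737], [0.6322, 0.2846], [0.3868, 0.2871], [0.3887, 0.4732]]
center [0.5108 0.3796 0.21  ] sides [0.1891 0.2454 0.1861 0.2466] long-dir yaw deg -0.223190261884
corners [[0.6128, 0.0663], [0.6139, 0.0067], [0.4254, -0.0008], [0.4256, 0.06]]
center [0.5194 0.0331 0.21  ] sides [0.0596 0.1887 0.0608 0.1873] long-dir yaw deg 2.093703776165673
corners [[0.6826, -0.1548], [0.6857, -0.1776], [0.4681, -0.2085], [0.465, -0.1853]]
center [ 0.5753 -0.1816  0.087 ] sides [0.023  0.2198 0.0234 0.2196] long-dir yaw deg 8.029314347856301
corners [[0.6943, -0.2331], [0.6985, -0.257], [0.4826, -0.2879], [0.479, -0.2651]]
center [ 0.5886 -0.2608  0.087 ] sides [0.0242 0.2181 0.023  0.2176] long-dir yaw deg 8.288856121040268
corners [[0.7049, -0.312], [0.7091, -0.3358], [0.4934, -0.3666], [0.4894, -0.3429]]
center [ 0.5992 -0.3393  0.087 ] sides [0.0242 0.2178 0.0241 0.2177] long-dir yaw deg 8.143153263336153
rail [[ 0.6196 -0.1094  0.145 ]
 [ 0.6584 -0.3982  0.145 ]] 0.29135654063384686 97.64947743941556
case corner [[ 0.7153 -0.0921  0.044 ]
 [ 0.7266 -0.2526  0.044 ]] cup [[0.7311 0.0063 0.1   ]] tube [[0.7426 0.1247 0.033 ]
 [0.7116 0.1236 0.033 ]]
```

```bash
cat > plan.py <<'E'
# plan from measured or stored commanded pose to waypoints; prints rows (tool axes)
import json,math,numpy as np,os
from scipy.spatial.transform import Rotation as R
from station import bot
def Rt(yaw,tilt=0,axis_yaw=None):   # tool: x down, y at world yaw+90deg; tilt about block's +y axis
    B=R.from_matrix(np.array([[0,0,1],[0,1,0],[-1,0,0]],float))
    return R.from_euler('z',yaw)*R.from_euler('y',tilt)*B
def load(meas=False):
    s=bot.state()
    if meas or not os.path.exists('cmd.json'): return np.array(s['tcp_pos']),R.from_quat(s['ee_rot'])
    c=json.load(open('cmd.json')); return np.array(c['p']),R.from_quat(c['q'])
def plan(wps,meas=False,vmax=.038,wmax=.11,save=True):
    """wps: list of (pos,R[,n]) ; straight interpolation between each"""
    p,q=load(meas); rows=[]
    for wp in wps:
        P,Q=np.array(wp[0],float),wp[1]
        n=max(1,math.ceil(max(np.linalg.norm(P-p)/vmax,(q.inv()*Q).magnitude()/wmax)),wp[2] if len(wp)>2 else 1)
        p0,q0=p,q; rv=(q0.inv()*Q).as_rotvec()
        for i in range(1,n+1):
            pt=p0+(P-p0)*i/n; qt=q0*R.from_rotvec(rv*i/n)
            d=np.round(q.inv().apply(pt-p),4 if vmax<.02 else 3); r=np.round((q.inv()*qt).as_rotvec(),3)
            rows.append({k:float(v) for k,v in zip(('x','y','z','rx','ry','rz'),[*d,*r]) if v})
            p=p+q.apply(d); q=q*R.from_rotvec(r)
        rows.append(None)
    ch=[];cur=[]
    for r in rows+[None]:
        if r is None:
            if cur: ch.append(cur)
            cur=[]; ch.append('--') if r is None and ch and ch[-1]!='--' else None
        else:
            cur.append(r)
            if len(cur)==5: ch.append(cur);cur=[]
    for c in ch: print(c if c=='--' else json.dumps(c).replace('"',''))
    if save: json.dump({'p':list(p),'q':list(q.as_quat())},open('cmd.json','w'))
def chk():
    s=bot.state();p,q=load(); a=np.array(s['tcp_pos']); e=(q.inv()*R.from_quat(s['ee_rot'])).as_rotvec()
    print('t',round(s['clock'],2),'tcp',a.round(4),'err mm',((a-p)*1e3).round(1),'rot err',e.round(3),'F',s['force'].round(1),'w',round(s['grip_width'],4),'j',s['joints'].round(2))
E
python3 - <<'E'
from plan import *
p,q=load(True); print(q.as_matrix().round(2))
y=math.radians(2.1)
plan([([.30,-.45,.28],Rt(y)),([.519,.033,.28],Rt(y)),([.519,.033,.165],Rt(y))],meas=True)
E
```

```text
[[-0.   -0.42  0.91]
 [ 0.    0.91  0.42]
 [-1.    0.   -0.  ]]
[{x: -0.015, y: 0.023, z: 0.021, rx: 0.099}, {x: -0.014, y: 0.024, z: 0.019, rx: 0.098, rz: -0.001}, {x: -0.015, y: 0.026, z: 0.016, rx: 0.099}, {x: -0.014, y: 0.028, z: 0.013, rx: 0.099, ry: -0.001, rz: -0.001}]
--
[{y: 0.034, z: 0.017}, {y: 0.034, z: 0.017}, {y: 0.034, z: 0.017}, {y: 0.034, z: 0.017}, {y: 0.034, z: 0.017}]
[{y: 0.033, z: 0.017}, {y: 0.034, z: 0.016}, {y: 0.034, z: 0.017}, {y: 0.034, z: 0.017}, {y: 0.034, z: 0.017}]
[{y: 0.034, z: 0.017}, {y: 0.034, z: 0.017}, {y: 0.034, z: 0.017}, {y: 0.034, z: 0.017}]
--
[{x: 0.029}, {x: 0.028}, {x: 0.029}, {x: 0.029}]
--
```

>>> jog_arm --steps '[{"x":-0.015,"y":0.023,"z":0.021,"rx":0.099,"grip":0},{"x":-0.014,"y":0.024,"z":0.019,"rx":0.098,"rz":-0.001},{"x":-0.015,"y":0.026,"z":0.016,"rx":0.099},{"x":-0.014,"y":0.028,"z":0.013,"rx":0.099,"ry":-0.001,"rz":-0.001}]'

```text
schema error: expected keys x, y, z, rx, ry, rz, grip
```

>>> jog_arm --steps '[{"y":0.034,"z":0.017},{"y":0.034,"z":0.017},{"y":0.034,"z":0.017},{"y":0.034,"z":0.017},{"y":0.034,"z":0.017}]'

```text
schema error: expected keys x, y, z, rx, ry, rz, grip
```

>>> jog_arm --steps '[{"y":0.033,"z":0.017},{"y":0.034,"z":0.016},{"y":0.034,"z":0.017},{"y":0.034,"z":0.017},{"y":0.034,"z":0.017}]'

```text
schema error: expected keys x, y, z, rx, ry, rz, grip
```

>>> jog_arm --steps '[{"y":0.034,"z":0.017},{"y":0.034,"z":0.017},{"y":0.034,"z":0.017},{"y":0.034,"z":0.017}]'

```text
schema error: expected keys x, y, z, rx, ry, rz, grip
```

>>> jog_arm --steps '[{},{}]'

```text
schema error: expected keys x, y, z, rx, ry, rz, grip
```

```bash
python3 -c "
from plan import *
chk(); print(R.from_quat(bot.state()['ee_rot']).as_matrix().round(3))"
```

```text
t 0.1 tcp [ 0.2613 -0.5672  0.2216] err mm [-257.7 -600.3   56.9] rot err [-0.395  0.001  0.002] F [-0.1  0.6  0.6] w 0.0868 j [-0.88  0.39  0.01 -0.   -1.19 -0.26]
[[-0.001 -0.418  0.908]
 [ 0.002  0.908  0.418]
 [-1.     0.002 -0.   ]]
```

```bash
rm cmd.json; sed -i 's/vmax=.038,wmax=.11/vmax=.0405,wmax=.12/' plan.py; python3 - <<'E'
import re
s=open('plan.py').read()
s=s.replace("[*d,*r]) if v})","[*d,*r])})").replace(""".replace('"',''))""",""".replace('0.0,','0,').replace('0.0}','0}'))""")
open('plan.py','w').write(s)
E
python3 - <<'E'
from plan import *
y=math.radians(2.1)
plan([([.30,-.45,.28],Rt(y)),([.519,.033,.28],Rt(y)),([.519,.033,.165],Rt(y))],meas=True)
E
```

```text
[{"x": -0.015, "y": 0.023, "z": 0.021, "rx": 0.099, "ry": -0, "rz": -0}, {"x": -0.014, "y": 0.024, "z": 0.019, "rx": 0.098, "ry": -0, "rz": -0.001}, {"x": -0.015, "y": 0.026, "z": 0.016, "rx": 0.099, "ry": -0, "rz": -0}, {"x": -0.014, "y": 0.028, "z": 0.013, "rx": 0.099, "ry": -0.001, "rz": -0.001}]
--
[{"x": -0, "y": 0.034, "z": 0.017, "rx": -0, "ry": 0, "rz": 0}, {"x": -0, "y": 0.034, "z": 0.017, "rx": -0, "ry": 0, "rz": 0}, {"x": -0, "y": 0.034, "z": 0.017, "rx": -0, "ry": 0, "rz": 0}, {"x": -0, "y": 0.034, "z": 0.017, "rx": -0, "ry": 0, "rz": 0}, {"x": -0, "y": 0.034, "z": 0.017, "rx": -0, "ry": 0, "rz": 0}]
[{"x": -0, "y": 0.033, "z": 0.017, "rx": -0, "ry": 0, "rz": 0}, {"x": -0, "y": 0.034, "z": 0.016, "rx": -0, "ry": 0, "rz": 0}, {"x": -0, "y": 0.034, "z": 0.017, "rx": -0, "ry": 0, "rz": 0}, {"x": -0, "y": 0.034, "z": 0.017, "rx": -0, "ry": 0, "rz": 0}, {"x": -0, "y": 0.034, "z": 0.017, "rx": -0, "ry": 0, "rz": 0}]
[{"x": -0, "y": 0.034, "z": 0.017, "rx": -0, "ry": 0, "rz": 0}, {"x": -0, "y": 0.034, "z": 0.017, "rx": -0, "ry": 0, "rz": 0}, {"x": -0, "y": 0.034, "z": 0.017, "rx": -0, "ry": 0, "rz": 0}, {"x": -0, "y": 0.034, "z": 0.017, "rx": -0, "ry": 0, "rz": 0}]
--
[{"x": 0.038, "y": -0, "z": -0, "rx": -0, "ry": 0, "rz": 0}, {"x": 0.038, "y": -0, "z": -0, "rx": -0, "ry": 0, "rz": 0}, {"x": 0.039, "y": -0, "z": -0, "rx": -0, "ry": 0, "rz": 0}]
--
```

>>> jog_arm --steps '[{"x":-0.015,"y":0.023,"z":0.021,"rx":0.099,"ry":0,"rz":0,"grip":0},{"x":-0.014,"y":0.024,"z":0.019,"rx":0.098,"ry":0,"rz":-0.001,"grip":0},{"x":-0.015,"y":0.026,"z":0.016,"rx":0.099,"ry":0,"rz":0,"grip":0},{"x":-0.014,"y":0.028,"z":0.013,"rx":0.099,"ry":-0.001,"rz":-0.001,"grip":0}]'

```text
clock: 0.43
tcp_pos: [0.2998, -0.4492, 0.2804]
ee_rot: [-0.011, 0.707, 0.011, 0.707]
force: [0.4, -0.1, 1.0]
grip_width: 0.087
```

>>> jog_arm --steps '[{"x":0,"y":0.034,"z":0.017,"rx":0,"ry":0,"rz":0,"grip":0},{"x":0,"y":0.034,"z":0.017,"rx":0,"ry":0,"rz":0,"grip":0},{"x":0,"y":0.034,"z":0.017,"rx":0,"ry":0,"rz":0,"grip":0},{"x":0,"y":0.034,"z":0.017,"rx":0,"ry":0,"rz":0,"grip":0},{"x":0,"y":0.034,"z":0.017,"rx":0,"ry":0,"rz":0,"grip":0}]'

```text
clock: 0.85
tcp_pos: [0.3785, -0.2756, 0.2801]
ee_rot: [-0.013, 0.707, 0.012, 0.707]
force: [0.5, -0.6, 0.6]
grip_width: 0.0871
```

>>> jog_arm --steps '[{"x":0,"y":0.033,"z":0.017,"rx":0,"ry":0,"rz":0,"grip":0},{"x":0,"y":0.034,"z":0.016,"rx":0,"ry":0,"rz":0,"grip":0},{"x":0,"y":0.034,"z":0.017,"rx":0,"ry":0,"rz":0,"grip":0},{"x":0,"y":0.034,"z":0.017,"rx":0,"ry":0,"rz":0,"grip":0},{"x":0,"y":0.034,"z":0.017,"rx":0,"ry":0,"rz":0,"grip":0}]'

```text
clock: 1.27
tcp_pos: [0.4562, -0.1036, 0.28]
ee_rot: [-0.014, 0.707, 0.012, 0.707]
force: [0.6, 0.3, 0.2]
grip_width: 0.087
```

>>> jog_arm --steps '[{"x":0,"y":0.034,"z":0.017,"rx":0,"ry":0,"rz":0,"grip":0},{"x":0,"y":0.034,"z":0.017,"rx":0,"ry":0,"rz":0,"grip":0},{"x":0,"y":0.034,"z":0.017,"rx":0,"ry":0,"rz":0,"grip":0},{"x":0,"y":0.034,"z":0.017,"rx":0,"ry":0,"rz":0,"grip":0},{"x":0,"y":0,"z":0,"rx":0,"ry":0,"rz":0,"grip":0}]'

```text
clock: 1.68
tcp_pos: [0.5212, 0.0377, 0.2787]
ee_rot: [-0.015, 0.707, 0.014, 0.707]
force: [0.4, 0.1, 0.4]
grip_width: 0.087
```

```bash
python3 -c "
from plan import *
chk(); print(R.from_quat(bot.state()['ee_rot']).as_matrix().round(3))"
```

```text
t 1.68 tcp [0.5212 0.0377 0.2787] err mm [  2.1   4.5 114. ] rot err [-0.005 -0.001 -0.001] F [0.4 0.1 0.4] w 0.087 j [ 0.38  0.17 -0.15  0.   -1.25 -1.91]
[[ 0.001 -0.042  0.999]
 [-0.001  0.999  0.042]
 [-1.    -0.001  0.001]]
```

```bash
python3 - <<'E'
from plan import *
chk()
y=math.radians(2.1)
plan([([.519,.033,.165],Rt(y))],meas=True)
E
```

```text
t 1.68 tcp [0.5212 0.0377 0.2787] err mm [  2.1   4.5 114. ] rot err [-0.005 -0.001 -0.001] F [0.4 0.1 0.4] w 0.087 j [ 0.38  0.17 -0.15  0.   -1.25 -1.91]
[{"x": 0.038, "y": -0.001, "z": -0.001, "rx": 0.002, "ry": 0, "rz": 0}, {"x": 0.038, "y": -0.002, "z": -0.001, "rx": 0.001, "ry": 0.001, "rz": 0.001}, {"x": 0.038, "y": -0.001, "z": -0, "rx": 0.002, "ry": 0, "rz": 0}]
--
```

>>> jog_arm --steps '[{"x":0,"y":-0.004,"z":-0.002,"rx":0.005,"ry":0,"rz":0,"grip":0},{"x":0.038,"y":0,"z":0,"rx":0,"ry":0,"rz":0,"grip":0},{"x":0.038,"y":0,"z":0,"rx":0,"ry":0,"rz":0,"grip":0},{"x":0.038,"y":0,"z":0,"rx":0,"ry":0,"rz":0,"grip":0},{"x":0,"y":0,"z":0,"rx":0,"ry":0,"rz":0,"grip":0}]'

```text
clock: 2.1
tcp_pos: [0.5112, 0.026, 0.1588]
ee_rot: [-0.012, 0.712, 0.008, 0.702]
force: [-1.9, 0.1, -0.3]
grip_width: 0.087
```

>>> jog_arm --steps '[{"x":0,"y":0,"z":0,"rx":0,"ry":0,"rz":0,"grip":1},{"x":0,"y":0,"z":0,"rx":0,"ry":0,"rz":0,"grip":1},{"x":0,"y":0,"z":0,"rx":0,"ry":0,"rz":0,"grip":1},{"x":0,"y":0,"z":0,"rx":0,"ry":0,"rz":0,"grip":1},{"x":0,"y":0,"z":0,"rx":0,"ry":0,"rz":0,"grip":1}]' --grip_force 55

```text
clock: 2.52
tcp_pos: [0.5188, 0.0292, 0.1681]
ee_rot: [-0.011, 0.705, 0.011, 0.709]
force: [-0.1, 1.2, 1.1]
grip_width: 0.0613
```

```bash
python3 - <<'E'
from plan import *
chk()
print(R.from_quat(bot.state()['ee_rot']).as_matrix().round(3))
E
```

```text
t 2.52 tcp [0.5188 0.0292 0.1681] err mm [-0.6 -4.3  3.4] rot err [ 0.005 -0.006  0.   ] F [-0.1  1.2  1.1] w 0.0613 j [ 0.37  0.25 -0.33  0.   -0.98 -1.91]
[[ 0.006 -0.032  0.999]
 [-0.     0.999  0.032]
 [-1.    -0.     0.006]]
```

>>> jog_arm --steps '[{"x":0,"y":0,"z":0,"rx":0,"ry":0,"rz":0,"grip":1},{"x":0,"y":0,"z":0,"rx":0,"ry":0,"rz":0,"grip":1},{"x":0,"y":0,"z":0,"rx":0,"ry":0,"rz":0,"grip":1},{"x":0,"y":0,"z":0,"rx":0,"ry":0,"rz":0,"grip":1},{"x":0,"y":0,"z":0,"rx":0,"ry":0,"rz":0,"grip":1}]' --grip_force 60

```text
clock: 2.93
tcp_pos: [0.5189, 0.0296, 0.1678]
ee_rot: [-0.011, 0.705, 0.011, 0.709]
force: [0.1, 3.6, 6.3]
grip_width: 0.0605
```

```bash
cat > blk.py <<'E'
from plan import *
# commanded tool pose for block with far/near bottom pivot fixed.
# grip point coordinates of TCP in block frame taken from tool pose when block stands (g=(gx,gy,z))
def pose(piv,piv_xy,yaw,tilt,g):
    """piv=+1 far,-1 near; piv_xy world pos of pivot end's bottom mid; tilt>0 raises other end"""
    Rb=R.from_euler('z',yaw)*R.from_euler('y',tilt*piv)
    rel=np.array([g[0]-piv*.095,g[1],g[2]])
    return np.array([*piv_xy,0])+Rb.apply(rel), Rt(yaw,tilt*piv)
def end(c,yaw,piv): return np.array(c)+piv*.095*np.array([math.cos(yaw),math.sin(yaw)])
E
python3 - <<'E'
from blk import *
chk()
s=bot.state(); M=R.from_quat(s['ee_rot']).as_matrix(); print(M.round(3))
p=s['tcp_pos']; yaw=math.atan2(M[1,2],M[0,2]); print(yaw)
far=end([.519,p[1]],yaw,1)
g=[p[0]-.519,0,p[2]]
plan([(*pose(1,far,yaw,.08,g),3),(*pose(1,far,yaw-.33,.08,g),12),(*pose(1,far,yaw-.33,0,g),3)],meas=True,vmax=.019)
print(far,yaw-.33)
E
```

```text
t 2.93 tcp [0.5189 0.0296 0.1678] err mm [-0.6 -3.9  3.1] rot err [ 0.004 -0.006  0.   ] F [0.1 3.6 6.3] w 0.0605 j [ 0.37  0.25 -0.33  0.   -0.98 -1.91]
[[ 0.006 -0.032  0.999]
 [-0.     0.999  0.032]
 [-1.    -0.     0.006]]
0.03226266136296761
[{"x": -0.0023, "y": -0, "z": 0.0046, "rx": -0, "ry": 0.029, "rz": 0}, {"x": -0.0025, "y": -0, "z": 0.0045, "rx": -0, "ry": 0.028, "rz": 0}, {"x": -0.0026, "y": -0, "z": 0.0044, "rx": -0, "ry": 0.029, "rz": 0}]
--
[{"x": -0, "y": 0.0022, "z": 0.0004, "rx": 0.027, "ry": -0, "rz": 0.002}, {"x": -0.0001, "y": 0.0022, "z": 0.0003, "rx": 0.028, "ry": -0, "rz": 0.002}, {"x": 0, "y": 0.0022, "z": 0.0002, "rx": 0.027, "ry": -0, "rz": 0.003}, {"x": 0, "y": 0.0022, "z": 0.0002, "rx": 0.028, "ry": -0, "rz": 0.002}, {"x": 0, "y": 0.0023, "z": 0.0001, "rx": 0.027, "ry": -0, "rz": 0.002}]
[{"x": 0, "y": 0.0022, "z": 0.0001, "rx": 0.027, "ry": -0, "rz": 0.002}, {"x": 0, "y": 0.0022, "z": 0, "rx": 0.028, "ry": -0, "rz": 0.003}, {"x": 0, "y": 0.0022, "z": -0.0001, "rx": 0.027, "ry": -0, "rz": 0.002}, {"x": 0, "y": 0.0023, "z": -0.0001, "rx": 0.028, "ry": -0, "rz": 0.002}, {"x": 0, "y": 0.0022, "z": -0.0002, "rx": 0.027, "ry": -0, "rz": 0.002}]
[{"x": 0.0001, "y": 0.0022, "z": -0.0002, "rx": 0.028, "ry": -0, "rz": 0.003}, {"x": -0, "y": 0.0022, "z": -0.0003, "rx": 0.027, "ry": -0, "rz": 0.002}]
--
[{"x": 0.0027, "y": 0, "z": -0.0044, "rx": -0, "ry": -0.027, "rz": -0}, {"x": 0.0026, "y": 0, "z": -0.0044, "rx": -0, "ry": -0.026, "rz": -0}, {"x": 0.0025, "y": 0, "z": -0.0045, "rx": -0, "ry": -0.027, "rz": -0}]
--
[0.61395056 0.03262429] -0.2977373386370324
```

>>> jog_arm --steps '[{"x":-0.0023,"y":0,"z":0.0046,"rx":0,"ry":0.029,"rz":0,"grip":1},{"x":-0.0025,"y":0,"z":0.0045,"rx":0,"ry":0.028,"rz":0,"grip":1},{"x":-0.0026,"y":0,"z":0.0044,"rx":0,"ry":0.029,"rz":0,"grip":1},{"x":0,"y":0,"z":0,"rx":0,"ry":0,"rz":0,"grip":1},{"x":0,"y":0,"z":0,"rx":0,"ry":0,"rz":0,"grip":1}]'

```text
clock: 3.35
tcp_pos: [0.5305, 0.0296, 0.1739]
ee_rot: [-0.012, 0.737, 0.011, 0.676]
force: [-5.4, 3.1, 6.8]
grip_width: 0.06
```

```bash
python3 - <<'E'
from blk import *
from h import crop
s=bot.state(); M=R.from_quat(s['ee_rot']).as_matrix(); print(M.round(3),s['tcp_pos'],s['force'],s['wrist_torque'],s['grip_width'])
crop("side","s1",220,120,420,270,4)
E
```

```text
[[-0.087 -0.033  0.996]
 [-0.004  0.999  0.032]
 [-0.996 -0.001 -0.087]] [0.53049101 0.02960645 0.17393413] [-5.42125331  3.14478972  6.81266917] [1.37999036 1.16798779 0.09822887] 0.06001481184411657
```

View pics/s1.png

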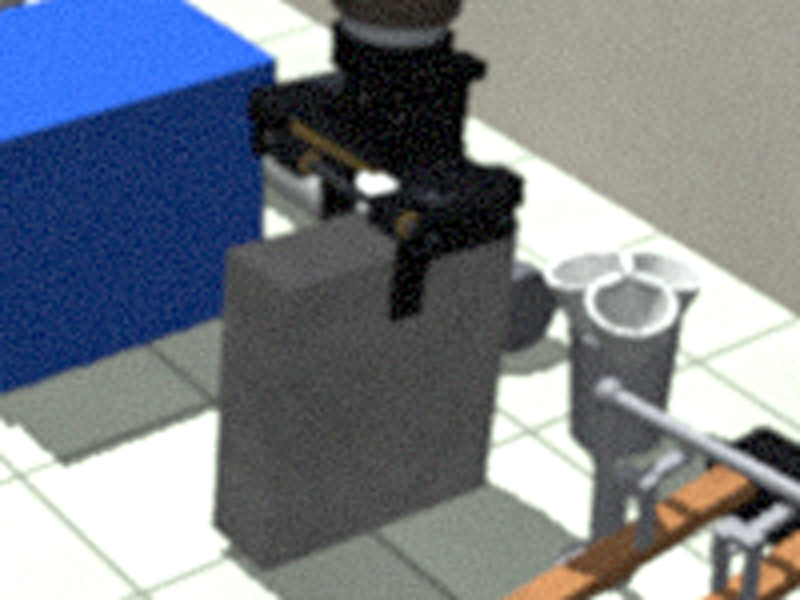

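The block is tipped with its near bottom corner (265,565 in the crop) raised and the far one (487,485) still down. Next is the swing.

>>> jog_arm --steps '[{"x":0,"y":0.0022,"z":0.0004,"rx":0.027,"ry":0,"rz":0.002,"grip":1},{"x":0,"y":0.0022,"z":0.0003,"rx":0.028,"ry":0,"rz":0.002,"grip":1},{"x":0,"y":0.0022,"z":0.0002,"rx":0.027,"ry":0,"rz":0.003,"grip":1},{"x":0,"y":0.0022,"z":0.0002,"rx":0.028,"ry":0,"rz":0.002,"grip":1},{"x":0,"y":0.0023,"z":0.0001,"rx":0.027,"ry":0,"rz":0.002,"grip":1}]'

```text
clock: 3.82
tcp_pos: [0.5325, 0.0408, 0.1732]
ee_rot: [0.039, 0.735, -0.036, 0.676]
force: [-1.6, 1.9, 2.1]
grip_width: 0.0602
```

>>> jog_arm --steps '[{"x":0,"y":0.0022,"z":0.0001,"rx":0.027,"ry":0,"rz":0.002,"grip":1},{"x":0,"y":0.0022,"z":0,"rx":0.028,"ry":0,"rz":0.003,"grip":1},{"x":0,"y":0.0022,"z":-0.0001,"rx":0.027,"ry":0,"rz":0.002,"grip":1},{"x":0,"y":0.0023,"z":-0.0001,"rx":0.028,"ry":0,"rz":0.002,"grip":1},{"x":0,"y":0.0022,"z":-0.0002,"rx":0.027,"ry":0,"rz":0.002,"grip":1}]'

```text
clock: 4.23
tcp_pos: [0.5347, 0.0518, 0.1723]
ee_rot: [0.089, 0.73, -0.083, 0.672]
force: [1.5, 1.0, -4.5]
grip_width: 0.06
```

>>> jog_arm --steps '[{"x":0,"y":0.0022,"z":-0.0002,"rx":0.028,"ry":0,"rz":0.003,"grip":1},{"x":0,"y":0.0022,"z":-0.0003,"rx":0.027,"ry":0,"rz":0.002,"grip":1},{"x":0,"y":0,"z":0,"rx":0,"ry":0,"rz":0,"grip":1},{"x":0,"y":0,"z":0,"rx":0,"ry":0,"rz":0,"grip":1},{"x":0,"y":0,"z":0,"rx":0,"ry":0,"rz":0,"grip":1}]'

```text
clock: 4.65
tcp_pos: [0.5347, 0.0554, 0.1724]
ee_rot: [0.108, 0.728, -0.101, 0.669]
force: [1.2, 0.2, -3.7]
grip_width: 0.0599
```

```bash
python3 - <<'E'
from blk import *
from h import *
s=bot.state(); M=R.from_quat(s['ee_rot']).as_matrix(); print(M.round(3),s['tcp_pos'],s['force'],s['wrist_torque'],s['grip_width'])
i=bot.grab_frame("side").copy()
# predicted block wireframe (tilted about far edge)
def wire(i,piv,xy,yaw,t,col):
    Rb=R.from_euler('z',yaw)*R.from_euler('y',t*piv)
    P=[np.array([*xy,0])+Rb.apply([sx*.095-piv*.095,sy*.03,z]) for z in(0,.21) for sx in(-1,1) for sy in(-1,1)]
    for a,b in((0,1),(0,2),(1,3),(2,3),(4,5),(4,6),(5,7),(6,7),(0,4),(1,5),(2,6),(3,7)):
        q=px("side",[P[a],P[b]]); cv2.line(i,*[tuple(int(round(v*16)) for v in k) for k in q],col,1,cv2.LINE_AA,4)
wire(i,1,[.61395,.0326],-.2977,.08,(0,255,0))
crop("side","s2",220,120,420,270,4,i)
E
```

```text
[[-0.081  0.293  0.953]
 [ 0.022  0.956 -0.292]
 [-0.996 -0.003 -0.084]] [0.53465491 0.05538804 0.17235644] [ 1.18857182  0.17023413 -3.70214178] [-0.14385867 -1.24225167  0.08142075] 0.059867125784428175
```

View pics/s2.png

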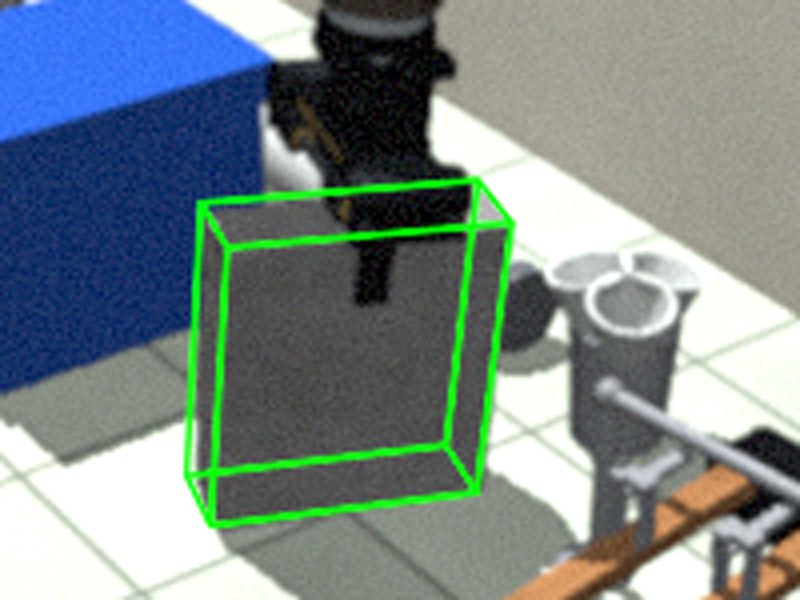

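The wireframe fits the block to about 2 mm, so the far pivot held. Next: set down, then tip onto the near edge and swing the far end.

```bash
python3 - <<'E'
from blk import *
g=[0,0,.1678]; far=np.array([.61395,.0326]); y1=-.2977
near=far-.19*np.array([math.cos(y1),math.sin(y1)]); y2=math.asin((.155-near[1])/.19)
print(near,y2)
plan([(*pose(-1,near,y1,.08,g),3)]+[(*pose(-1,near,y1+(y2-y1)*k/3,.08,g),4) for k in(1,2,3)]+[(*pose(-1,near,y2,0,g),3)],vmax=.0199)
E
```

```text
[0.4323074  0.08833121] 0.3585196290347385
[{"x": -0.0024, "y": -0, "z": -0.0045, "rx": -0, "ry": -0.027, "rz": -0}, {"x": -0.0024, "y": -0, "z": -0.0045, "rx": -0, "ry": -0.026, "rz": -0}, {"x": -0.0027, "y": -0, "z": -0.0044, "rx": -0, "ry": -0.027, "rz": -0}]
--
[{"x": -0, "y": 0.0044, "z": -0.0005, "rx": -0.055, "ry": -0, "rz": 0.004}, {"x": -0, "y": 0.0044, "z": -0.0002, "rx": -0.054, "ry": -0, "rz": 0.005}, {"x": -0, "y": 0.0045, "z": -0, "rx": -0.055, "ry": -0, "rz": 0.004}, {"x": 0, "y": 0.0044, "z": 0.0002, "rx": -0.054, "ry": -0, "rz": 0.004}]
--
[{"x": -0, "y": 0.0044, "z": -0.0005, "rx": -0.055, "ry": -0, "rz": 0.004}, {"x": -0.0001, "y": 0.0044, "z": -0.0002, "rx": -0.054, "ry": -0, "rz": 0.005}, {"x": 0, "y": 0.0045, "z": -0, "rx": -0.055, "ry": -0, "rz": 0.004}, {"x": 0.0001, "y": 0.0044, "z": 0.0002, "rx": -0.054, "ry": -0, "rz": 0.005}]
--
[{"x": -0, "y": 0.0044, "z": -0.0005, "rx": -0.055, "ry": -0, "rz": 0.004}, {"x": -0.0001, "y": 0.0044, "z": -0.0002, "rx": -0.054, "ry": -0, "rz": 0.005}, {"x": 0, "y": 0.0045, "z": -0, "rx": -0.055, "ry": -0, "rz": 0.004}, {"x": 0, "y": 0.0044, "z": 0.0002, "rx": -0.054, "ry": -0, "rz": 0.004}]
--
[{"x": 0.0027, "y": 0, "z": 0.0044, "rx": -0, "ry": 0.027, "rz": 0}, {"x": 0.0026, "y": 0, "z": 0.0044, "rx": -0, "ry": 0.026, "rz": 0}, {"x": 0.0025, "y": 0, "z": 0.0046, "rx": -0, "ry": 0.027, "rz": 0}]
--
```

>>> jog_arm --steps '[{"x":0.0027,"y":0,"z":-0.0044,"rx":0,"ry":-0.027,"rz":0,"grip":1},{"x":0.0026,"y":0,"z":-0.0044,"rx":0,"ry":-0.026,"rz":0,"grip":1},{"x":0.0025,"y":0,"z":-0.0045,"rx":0,"ry":-0.027,"rz":0,"grip":1},{"x":0,"y":0,"z":0,"rx":0,"ry":0,"rz":0,"grip":1},{"x":0,"y":0,"z":0,"rx":0,"ry":0,"rz":0,"grip":1}]'

```text
clock: 5.12
tcp_pos: [0.5235, 0.0595, 0.1684]
ee_rot: [0.104, 0.699, -0.105, 0.7]
force: [5.9, -2.3, 4.8]
grip_width: 0.0595
```

>>> jog_arm --steps '[{"x":-0.0024,"y":0,"z":-0.0045,"rx":0,"ry":-0.027,"rz":0,"grip":1},{"x":-0.0024,"y":0,"z":-0.0045,"rx":0,"ry":-0.026,"rz":0,"grip":1},{"x":-0.0027,"y":0,"z":-0.0044,"rx":0,"ry":-0.027,"rz":0,"grip":1},{"x":0,"y":0,"z":0,"rx":0,"ry":0,"rz":0,"grip":1},{"x":0,"y":0,"z":0,"rx":0,"ry":0,"rz":0,"grip":1}]'

```text
clock: 5.53
tcp_pos: [0.5098, 0.0635, 0.1747]
ee_rot: [0.1, 0.671, -0.109, 0.726]
force: [4.7, -2.4, 5.7]
grip_width: 0.0597
```

```bash
python3 - <<'E'
from blk import *
s=bot.state(); M=R.from_quat(s['ee_rot']).as_matrix(); print(M.round(3),s['tcp_pos'],s['force'],s['wrist_torque'],s['grip_width'])
g=[0,0,.1678]; P,Q=pose(-1,[.4323,.0883],-.2977,.08,g); print(P,Q.as_matrix().round(3))
E
```

```text
[[ 0.075  0.292  0.953]
 [-0.025  0.956 -0.291]
 [-0.997 -0.002  0.079]] [0.50980343 0.06351289 0.17468219] [ 4.68871282 -2.41679636  5.66056762] [-0.96558249 -1.12424564  0.11005268] 0.05969746495971339
[0.51001098 0.06445688 0.17485522] [[ 0.076  0.293  0.953]
 [-0.023  0.956 -0.292]
 [-0.997  0.     0.08 ]]
```

Tracking is within 1 mm. Swinging the far end.

>>> jog_arm --steps '[{"x":0,"y":0.0044,"z":-0.0005,"rx":-0.055,"ry":0,"rz":0.004,"grip":1},{"x":0,"y":0.0044,"z":-0.0002,"rx":-0.054,"ry":0,"rz":0.005,"grip":1},{"x":0,"y":0.0045,"z":0,"rx":-0.055,"ry":0,"rz":0.004,"grip":1},{"x":0,"y":0.0044,"z":0.0002,"rx":-0.054,"ry":0,"rz":0.004,"grip":1}]'

```text
clock: 5.87
tcp_pos: [0.5118, 0.0807, 0.1732]
ee_rot: [0.025, 0.68, -0.03, 0.732]
force: [0.6, 0.3, 6.0]
grip_width: 0.0593
```

>>> jog_arm --steps '[{"x":0,"y":0.0044,"z":-0.0005,"rx":-0.055,"ry":0,"rz":0.004,"grip":1},{"x":0,"y":0.0044,"z":-0.0002,"rx":-0.054,"ry":0,"rz":0.005,"grip":1},{"x":0,"y":0.0045,"z":0,"rx":-0.055,"ry":0,"rz":0.004,"grip":1},{"x":0,"y":0.0044,"z":0.0002,"rx":-0.054,"ry":0,"rz":0.005,"grip":1}]'

```text
clock: 6.2
tcp_pos: [0.5102, 0.0982, 0.1723]
ee_rot: [-0.048, 0.68, 0.051, 0.729]
force: [-0.0, 0.5, 5.4]
grip_width: 0.0595
```

>>> jog_arm --steps '[{"x":0,"y":0.0044,"z":-0.0005,"rx":-0.055,"ry":0,"rz":0.004,"grip":1},{"x":0,"y":0.0044,"z":-0.0002,"rx":-0.054,"ry":0,"rz":0.005,"grip":1},{"x":0,"y":0.0045,"z":0,"rx":-0.055,"ry":0,"rz":0.004,"grip":1},{"x":0,"y":0.0044,"z":0.0002,"rx":-0.054,"ry":0,"rz":0.004,"grip":1},{"x":0,"y":0,"z":0,"rx":0,"ry":0,"rz":0,"grip":1}]'

```text
clock: 6.62
tcp_pos: [0.505, 0.1151, 0.1717]
ee_rot: [-0.122, 0.672, 0.13, 0.719]
force: [-0.6, 0.2, 4.0]
grip_width: 0.0597
```

>>> jog_arm --steps '[{"x":0,"y":0,"z":0,"rx":0,"ry":0,"rz":0,"grip":1},{"x":0,"y":0,"z":0,"rx":0,"ry":0,"rz":0,"grip":1}]'

```text
clock: 6.78
tcp_pos: [0.5053, 0.115, 0.1716]
ee_rot: [-0.121, 0.671, 0.129, 0.72]
force: [-1.4, -0.5, 3.7]
grip_width: 0.0597
```

```bash
python3 - <<'E'
from blk import *
s=bot.state(); M=R.from_quat(s['ee_rot']).as_matrix(); print(M.round(3),s['tcp_pos'],s['force'],s['wrist_torque'],s['grip_width'])
g=[0,0,.1678]; near=np.array([.4323,.0883]);y2=.3585; P,Q=pose(-1,near,y2,.08,g); print(P,Q.as_matrix().round(3))
far=near+.19*np.array([math.cos(y2),math.sin(y2)]); y3=-.004; print(far)
plan([(*pose(1,far,y2,.08,g),3)]+[(*pose(1,far,y2+(y3-y2)*k/2,.08,g),5) for k in(1,2)]+[(*pose(1,far,y3,0,g),3)],vmax=.0199)
from h import *
i=bot.grab_frame("side").copy()
def wire(i,piv,xy,yaw,t,col):
    Rb=R.from_euler('z',yaw)*R.from_euler('y',t*piv)
    P=[np.array([*xy,0])+Rb.apply([sx*.095-piv*.095,sy*.03,z]) for z in(0,.21) for sx in(-1,1) for sy in(-1,1)]
    for a,b in((0,1),(0,2),(1,3),(2,3),(4,5),(4,6),(5,7),(6,7),(0,4),(1,5),(2,6),(3,7)):
        q=px("side",[P[a],P[b]]); cv2.line(i,*[tuple(int(round(v*16)) for v in k) for k in q],col,1,cv2.LINE_AA,4)
wire(i,-1,near,y2,.08,(0,255,0))
crop("side","s3",200,100,400,250,4,i)
E
```

```text
[[ 0.065 -0.348  0.935]
 [ 0.024  0.937  0.347]
 [-0.998 -0.     0.069]] [0.50534618 0.11500236 0.17163828] [-1.42101739 -0.49670046  3.72413946] [-0.43975303  1.67515872 -0.05712365] 0.05969053206716784
[0.50841862 0.11682099 0.17485522] [[ 0.075 -0.351  0.933]
 [ 0.028  0.936  0.35 ]
 [-0.997  0.     0.08 ]]
[0.61022059 0.1549653 ]
[{"x": -0.0023, "y": -0, "z": 0.0046, "rx": -0, "ry": 0.027, "rz": 0}, {"x": -0.0025, "y": -0, "z": 0.0044, "rx": -0, "ry": 0.026, "rz": 0}, {"x": -0.0026, "y": -0, "z": 0.0045, "rx": -0, "ry": 0.027, "rz": 0}]
--
[{"x": -0, "y": 0.0029, "z": 0.0003, "rx": 0.036, "ry": -0, "rz": 0.003}, {"x": -0, "y": 0.003, "z": 0.0001, "rx": 0.036, "ry": -0, "rz": 0.003}, {"x": -0, "y": 0.0029, "z": 0.0001, "rx": 0.036, "ry": -0, "rz": 0.003}, {"x": -0, "y": 0.0029, "z": -0.0001, "rx": 0.036, "ry": -0, "rz": 0.003}, {"x": -0, "y": 0.003, "z": -0.0002, "rx": 0.036, "ry": -0, "rz": 0.003}]
--
[{"x": -0, "y": 0.0029, "z": 0.0003, "rx": 0.036, "ry": -0, "rz": 0.003}, {"x": -0, "y": 0.003, "z": 0.0001, "rx": 0.036, "ry": -0, "rz": 0.003}, {"x": -0, "y": 0.0029, "z": 0.0001, "rx": 0.037, "ry": -0, "rz": 0.002}, {"x": -0.0001, "y": 0.0029, "z": -0, "rx": 0.036, "ry": -0, "rz": 0.003}, {"x": 0.0001, "y": 0.003, "z": -0.0002, "rx": 0.036, "ry": -0, "rz": 0.003}]
--
[{"x": 0.0027, "y": -0, "z": -0.0044, "rx": 0, "ry": -0.027, "rz": 0}, {"x": 0.0026, "y": -0, "z": -0.0044, "rx": 0, "ry": -0.026, "rz": 0}, {"x": 0.0024, "y": -0, "z": -0.0045, "rx": 0, "ry": -0.027, "rz": 0}]
--
```

View pics/s3.png

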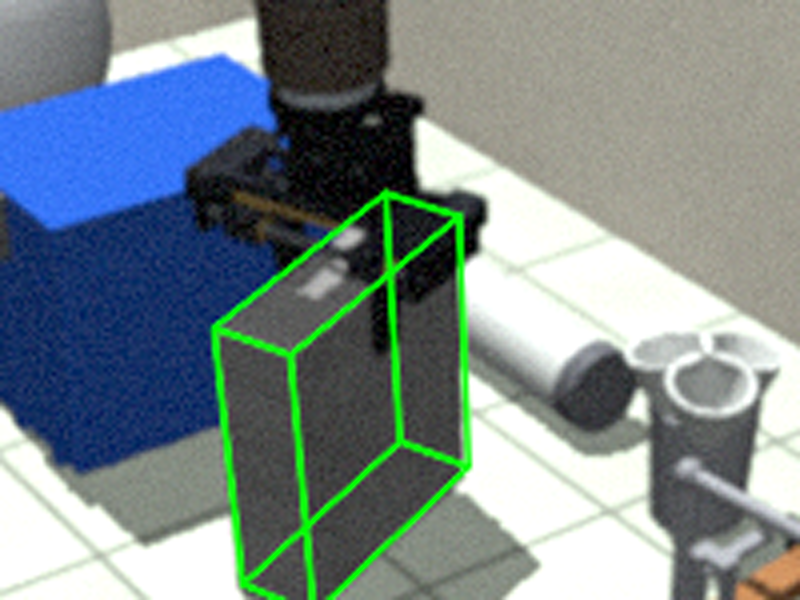

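The model still matches. Setting down, then the third step: tip on the far edge, swing the near end, set down.

>>> jog_arm --steps '[{"x":0.0027,"y":0,"z":0.0044,"rx":0,"ry":0.027,"rz":0,"grip":1},{"x":0.0026,"y":0,"z":0.0044,"rx":0,"ry":0.026,"rz":0,"grip":1},{"x":0.0025,"y":0,"z":0.0046,"rx":0,"ry":0.027,"rz":0,"grip":1},{"x":0,"y":0,"z":0,"rx":0,"ry":0,"rz":0,"grip":1},{"x":0,"y":0,"z":0,"rx":0,"ry":0,"rz":0,"grip":1}]'

```text
clock: 7.25
tcp_pos: [0.5198, 0.1205, 0.1679]
ee_rot: [-0.126, 0.697, 0.125, 0.694]
force: [-8.9, -1.5, 15.0]
grip_width: 0.0597
```

>>> jog_arm --steps '[{"x":-0.0023,"y":0,"z":0.0046,"rx":0,"ry":0.027,"rz":0,"grip":1},{"x":-0.0025,"y":0,"z":0.0044,"rx":0,"ry":0.026,"rz":0,"grip":1},{"x":-0.0026,"y":0,"z":0.0045,"rx":0,"ry":0.027,"rz":0,"grip":1},{"x":0,"y":0,"z":0,"rx":0,"ry":0,"rz":0,"grip":1},{"x":0,"y":0,"z":0,"rx":0,"ry":0,"rz":0,"grip":1}]'

```text
clock: 7.67
tcp_pos: [0.5328, 0.1253, 0.1748]
ee_rot: [-0.131, 0.725, 0.12, 0.666]
force: [-7.2, -1.9, 13.0]
grip_width: 0.0597
```

>>> jog_arm --steps '[{"x":0,"y":0.0029,"z":0.0003,"rx":0.036,"ry":0,"rz":0.003,"grip":1},{"x":0,"y":0.003,"z":0.0001,"rx":0.036,"ry":0,"rz":0.003,"grip":1},{"x":0,"y":0.0029,"z":0.0001,"rx":0.036,"ry":0,"rz":0.003,"grip":1},{"x":0,"y":0.0029,"z":-0.0001,"rx":0.036,"ry":0,"rz":0.003,"grip":1},{"x":0,"y":0.003,"z":-0.0002,"rx":0.036,"ry":0,"rz":0.003,"grip":1}]'

```text
clock: 8.08
tcp_pos: [0.5305, 0.1399, 0.1743]
ee_rot: [-0.064, 0.732, 0.059, 0.676]
force: [-1.4, -1.3, 5.6]
grip_width: 0.06
```

>>> jog_arm --steps '[{"x":0,"y":0.0029,"z":0.0003,"rx":0.036,"ry":0,"rz":0.003,"grip":1},{"x":0,"y":0.003,"z":0.0001,"rx":0.036,"ry":0,"rz":0.003,"grip":1},{"x":0,"y":0.0029,"z":0.0001,"rx":0.037,"ry":0,"rz":0.002,"grip":1},{"x":0,"y":0.0029,"z":0,"rx":0.036,"ry":0,"rz":0.003,"grip":1},{"x":0,"y":0.003,"z":-0.0002,"rx":0.036,"ry":0,"rz":0.003,"grip":1}]'

```text
clock: 8.5
tcp_pos: [0.5301, 0.155, 0.174]
ee_rot: [0.003, 0.734, -0.002, 0.679]
force: [-0.6, -0.3, 4.0]
grip_width: 0.0597
```

>>> jog_arm --steps '[{"x":0.0027,"y":0,"z":-0.0044,"rx":0,"ry":-0.027,"rz":0,"grip":1},{"x":0.0026,"y":0,"z":-0.0044,"rx":0,"ry":-0.026,"rz":0,"grip":1},{"x":0.0024,"y":0,"z":-0.0045,"rx":0,"ry":-0.027,"rz":0,"grip":1},{"x":0,"y":0,"z":0,"rx":0,"ry":0,"rz":0,"grip":1},{"x":0,"y":0,"z":0,"rx":0,"ry":0,"rz":0,"grip":1}]'

```text
clock: 8.92
tcp_pos: [0.5155, 0.1553, 0.1671]
ee_rot: [0.002, 0.707, -0.001, 0.707]
force: [-0.7, 1.1, 6.5]
grip_width: 0.0599
```

```bash
python3 - <<'E'
from blk import *
chk();s=bot.state(); M=R.from_quat(s['ee_rot']).as_matrix(); print(M.round(3),s['tcp_pos'],s['force'],s['wrist_torque'],s['grip_width'])
E
```

```text
t 8.92 tcp [0.5155 0.1553 0.1671] err mm [ 0.3 -0.  -0.8] rot err [-0.    -0.001  0.001] F [-0.7  1.1  6.5] w 0.0599 j [ 0.59  0.29 -0.29 -0.   -1.   -2.17]
[[ 0.001  0.004  1.   ]
 [ 0.001  1.    -0.004]
 [-1.     0.001  0.001]] [0.51550797 0.15533846 0.16707653] [-0.69430028  1.07199116  6.5252207 ] [ 0.08582996 -0.80694319  0.01896479] 0.0598612661391562
```

Block stands at about (0.515, 0.155), square. Releasing and backing off for a look.

```bash
python3 - <<'E'
from blk import *
plan([([.5155,.1553,.29],Rt(-.004)),([.43,0.02,.29],Rt(.14))])
E
```

```text
[{"x": -0.031, "y": -0, "z": 0, "rx": 0, "ry": -0, "rz": 0}, {"x": -0.03, "y": -0, "z": 0, "rx": 0, "ry": -0, "rz": 0}, {"x": -0.031, "y": -0, "z": 0, "rx": 0, "ry": -0, "rz": 0}, {"x": -0.03, "y": -0, "z": 0, "rx": 0, "ry": -0, "rz": 0}]
--
[{"x": -0, "y": -0.034, "z": -0.021, "rx": -0.036, "ry": -0, "rz": 0}, {"x": -0, "y": -0.033, "z": -0.023, "rx": -0.036, "ry": -0, "rz": 0}, {"x": -0, "y": -0.032, "z": -0.023, "rx": -0.036, "ry": -0, "rz": 0}, {"x": -0, "y": -0.032, "z": -0.025, "rx": -0.036, "ry": -0, "rz": 0}]
--
```

>>> jog_arm --steps '[{"x":0,"y":0,"z":0,"rx":0,"ry":0,"rz":0,"grip":0},{"x":0,"y":0,"z":0,"rx":0,"ry":0,"rz":0,"grip":0},{"x":0,"y":0,"z":0,"rx":0,"ry":0,"rz":0,"grip":0},{"x":0,"y":0,"z":0,"rx":0,"ry":0,"rz":0,"grip":0},{"x":0,"y":0,"z":0,"rx":0,"ry":0,"rz":0,"grip":0}]'

```text
clock: 9.33
tcp_pos: [0.5135, 0.1542, 0.1649]
ee_rot: [0.001, 0.709, -0.003, 0.705]
force: [0.4, 0.2, -0.3]
grip_width: 0.0832
```

>>> jog_arm --steps '[{"x":-0.031,"y":0,"z":0,"rx":0,"ry":0,"rz":0,"grip":0},{"x":-0.03,"y":0,"z":0,"rx":0,"ry":0,"rz":0,"grip":0},{"x":-0.031,"y":0,"z":0,"rx":0,"ry":0,"rz":0,"grip":0},{"x":-0.03,"y":0,"z":0,"rx":0,"ry":0,"rz":0,"grip":0}]'

```text
clock: 9.67
tcp_pos: [0.5141, 0.1545, 0.2888]
ee_rot: [0.001, 0.709, -0.002, 0.705]
force: [0.6, -0.4, -0.1]
grip_width: 0.0871
```

>>> jog_arm --steps '[{"x":0,"y":-0.034,"z":-0.021,"rx":-0.036,"ry":0,"rz":0,"grip":0},{"x":0,"y":-0.033,"z":-0.023,"rx":-0.036,"ry":0,"rz":0,"grip":0},{"x":0,"y":-0.032,"z":-0.023,"rx":-0.036,"ry":0,"rz":0,"grip":0.45},{"x":0,"y":-0.032,"z":-0.025,"rx":-0.036,"ry":0,"rz":0,"grip":0.45},{"x":0,"y":0,"z":0,"rx":0,"ry":0,"rz":0,"grip":0.45}]'

```text
clock: 10.08
tcp_pos: [0.4249, 0.0153, 0.2886]
ee_rot: [-0.049, 0.708, 0.048, 0.703]
force: [0.7, 1.0, 1.0]
grip_width: 0.074
```

>>> jog_arm --steps '[{"x":0,"y":0,"z":0,"rx":0,"ry":0,"rz":0,"grip":0.45},{"x":0,"y":0,"z":0,"rx":0,"ry":0,"rz":0,"grip":0.45}]'

```text
clock: 10.25
tcp_pos: [0.4291, 0.0191, 0.2884]
ee_rot: [-0.049, 0.707, 0.049, 0.704]
force: [1.4, 0.4, -0.1]
grip_width: 0.0614
```

```bash
python3 - <<'E'
from blk import *
from h import *
chk()
i=bot.grab_frame("top"); cv2.imwrite("pics/top1raw.png",i)
crop("top","t1",90,150,490,300,2,i)
E
```

```text
t 10.25 tcp [0.4291 0.0191 0.2884] err mm [-0.8 -0.8 -1.4] rot err [ 0.001  0.004 -0.001] F [ 1.4  0.4 -0.1] w 0.0614 j [ 0.43 -0.   -0.32 -0.   -1.26 -1.86]
```

View pics/t1.png

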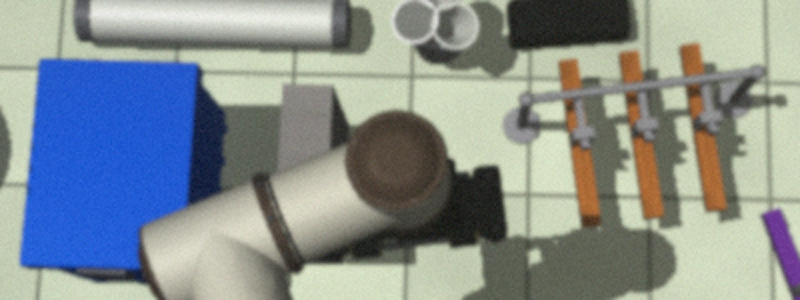

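Block visible at (231..257, 192) px as planned; the three bars haven't moved. Going to the first bar.

```bash
python3 - <<'E'
from blk import *
chk()
b=[.5753,-.1816]
plan([([*b,.20],Rt(.14)),([*b,.105],Rt(.14),5)])
E
```

```text
t 10.3 tcp [0.4293 0.0195 0.2882] err mm [-0.5 -0.3 -1.6] rot err [ 0.001  0.005 -0.001] F [ 0.1 -0.9  0.1] w 0.0579 j [ 0.43 -0.   -0.32 -0.   -1.26 -1.86]
[{"x": 0.013, "y": -0.031, "z": 0.017, "rx": 0, "ry": -0, "rz": 0}, {"x": 0.013, "y": -0.032, "z": 0.016, "rx": 0, "ry": -0, "rz": 0}, {"x": 0.013, "y": -0.031, "z": 0.017, "rx": 0, "ry": -0, "rz": 0}, {"x": 0.012, "y": -0.032, "z": 0.016, "rx": 0, "ry": -0, "rz": 0}, {"x": 0.013, "y": -0.031, "z": 0.017, "rx": 0, "ry": -0, "rz": 0}]
[{"x": 0.013, "y": -0.031, "z": 0.016, "rx": 0, "ry": -0, "rz": 0}, {"x": 0.013, "y": -0.032, "z": 0.017, "rx": 0, "ry": -0, "rz": 0}]
--
[{"x": 0.019, "y": 0, "z": -0, "rx": 0, "ry": -0, "rz": 0}, {"x": 0.019, "y": 0, "z": -0, "rx": 0, "ry": -0, "rz": 0}, {"x": 0.019, "y": 0, "z": -0, "rx": 0, "ry": -0, "rz": 0}, {"x": 0.019, "y": 0, "z": -0, "rx": 0, "ry": -0, "rz": 0}, {"x": 0.019, "y": 0, "z": -0, "rx": 0, "ry": -0, "rz": 0}]
--
```

>>> jog_arm --steps '[{"x":0.013,"y":-0.031,"z":0.017,"rx":0,"ry":0,"rz":0,"grip":0.45},{"x":0.013,"y":-0.032,"z":0.016,"rx":0,"ry":0,"rz":0,"grip":0.45},{"x":0.013,"y":-0.031,"z":0.017,"rx":0,"ry":0,"rz":0,"grip":0.45},{"x":0.012,"y":-0.032,"z":0.016,"rx":0,"ry":0,"rz":0,"grip":0.45},{"x":0.013,"y":-0.031,"z":0.017,"rx":0,"ry":0,"rz":0,"grip":0.45}]'

```text
clock: 10.72
tcp_pos: [0.5345, -0.1256, 0.2227]
ee_rot: [-0.05, 0.707, 0.049, 0.703]
force: [1.1, 0.5, 0.6]
grip_width: 0.0477
```

>>> jog_arm --steps '[{"x":0.013,"y":-0.031,"z":0.016,"rx":0,"ry":0,"rz":0,"grip":0.45},{"x":0.013,"y":-0.032,"z":0.017,"rx":0,"ry":0,"rz":0,"grip":0.45},{"x":0,"y":0,"z":0,"rx":0,"ry":0,"rz":0,"grip":0.45},{"x":0,"y":0,"z":0,"rx":0,"ry":0,"rz":0,"grip":0.45},{"x":0,"y":0,"z":0,"rx":0,"ry":0,"rz":0,"grip":0.45}]'

```text
clock: 11.13
tcp_pos: [0.5745, -0.1822, 0.1969]
ee_rot: [-0.05, 0.708, 0.049, 0.703]
force: [-0.6, 0.6, -0.2]
grip_width: 0.0478
```

```bash
python3 - <<'E'
from blk import *
from h import *
chk()
crop("side","s4",320,180,480,300,4)
E
```

```text
t 11.13 tcp [ 0.5745 -0.1822  0.1969] err mm [-1.  -0.4 92. ] rot err [-0.     0.007 -0.001] F [-0.6  0.6 -0.2] w 0.0478 j [-0.04  0.37 -0.08  0.   -1.12 -1.39]
```

View pics/s4.png

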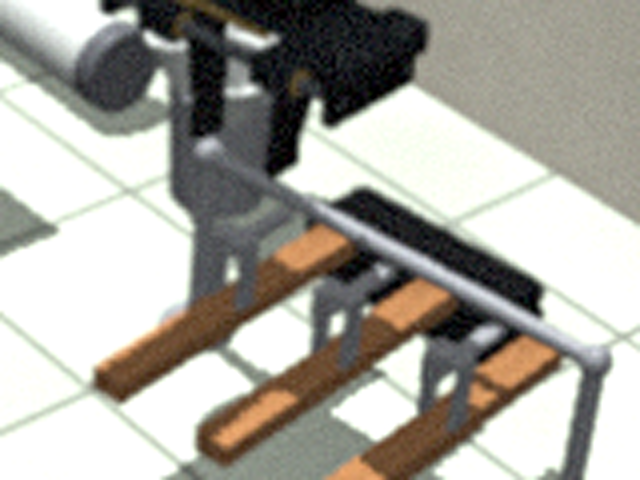

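Fingers straddle the first loop (crop about 240,230). Descend, close, raise, draw out.

>>> jog_arm --steps '[{"x":0.022,"y":0,"z":0,"rx":0,"ry":0,"rz":0,"grip":0.45},{"x":0.02,"y":0,"z":0,"rx":0,"ry":0,"rz":0,"grip":0.45},{"x":0.02,"y":0,"z":0,"rx":0,"ry":0,"rz":0,"grip":0.45},{"x":0.018,"y":0,"z":0,"rx":0,"ry":0,"rz":0,"grip":0.45},{"x":0.012,"y":0,"z":0,"rx":0,"ry":0,"rz":0,"grip":0.45}]'

```text
clock: 11.6
tcp_pos: [0.573, -0.1812, 0.1055]
ee_rot: [-0.05, 0.707, 0.05, 0.704]
force: [-0.3, 0.2, -1.1]
grip_width: 0.0478
```

>>> jog_arm --steps '[{"x":0,"y":0,"z":0,"rx":0,"ry":0,"rz":0,"grip":1},{"x":0,"y":0,"z":0,"rx":0,"ry":0,"rz":0,"grip":1},{"x":0,"y":0,"z":0,"rx":0,"ry":0,"rz":0,"grip":1},{"x":0,"y":0,"z":0,"rx":0,"ry":0,"rz":0,"grip":1},{"x":0,"y":0,"z":0,"rx":0,"ry":0,"rz":0,"grip":1}]' --grip_force 35

```text
clock: 12.02
tcp_pos: [0.5745, -0.1826, 0.1077]
ee_rot: [-0.05, 0.706, 0.049, 0.705]
force: [-1.1, 1.6, 2.8]
grip_width: 0.0259
```

```bash
python3 - <<'E'
from blk import *
chk(); print(bot.state()['wrist_torque'])
E
```

```text
t 12.02 tcp [ 0.5745 -0.1826  0.1077] err mm [-0.9 -0.8  2.8] rot err [-0.     0.002 -0.002] F [-1.1  1.6  2.8] w 0.0259 j [-0.04  0.45 -0.2   0.   -0.92 -1.39]
[ 0.55639699  0.05089041 -0.00229548]
```

```bash
python3 - <<'E'
from blk import *
p=np.array([.5745,-.1826,.1077]); u=np.array([math.cos(.14),math.sin(.14),0])
a=p+[0,0,.026]; b=a-.092*u; c=b+[0,0,.225]
plan([(a,Rt(.14),2),(b,Rt(.14),4),(c,Rt(.14)),([.575,.235,.36],Rt(1.569)),([.575,.235,.252],Rt(1.569),6)],meas=True)
E
```

```text
[{"x": -0.013, "y": -0, "z": -0, "rx": 0, "ry": -0.001, "rz": 0.001}, {"x": -0.013, "y": -0, "z": -0, "rx": 0, "ry": -0.001, "rz": 0.001}]
--
[{"x": -0, "y": -0, "z": -0.023, "rx": 0, "ry": 0, "rz": -0}, {"x": -0, "y": -0, "z": -0.023, "rx": 0, "ry": 0, "rz": -0}, {"x": -0, "y": -0, "z": -0.023, "rx": 0, "ry": 0, "rz": -0}, {"x": -0, "y": -0, "z": -0.023, "rx": 0, "ry": 0, "rz": -0}]
--
[{"x": -0.038, "y": 0, "z": 0, "rx": 0, "ry": 0, "rz": -0}, {"x": -0.037, "y": 0, "z": 0, "rx": 0, "ry": 0, "rz": -0}, {"x": -0.038, "y": 0, "z": 0, "rx": 0, "ry": 0, "rz": -0}, {"x": -0.037, "y": 0, "z": 0, "rx": 0, "ry": 0, "rz": -0}, {"x": -0.038, "y": 0, "z": 0, "rx": 0, "ry": 0, "rz": -0}]
[{"x": -0.037, "y": 0, "z": 0, "rx": 0, "ry": 0, "rz": -0}]
--
[{"x": -0, "y": 0.034, "z": 0.013, "rx": -0.119, "ry": 0, "rz": -0}, {"x": -0, "y": 0.033, "z": 0.016, "rx": -0.119, "ry": 0, "rz": -0}, {"x": -0, "y": 0.031, "z": 0.021, "rx": -0.119, "ry": 0, "rz": -0}, {"x": -0, "y": 0.028, "z": 0.023, "rx": -0.119, "ry": 0, "rz": 0}, {"x": -0, "y": 0.024, "z": 0.027, "rx": -0.119, "ry": 0, "rz": 0}]
[{"x": -0.001, "y": 0.022, "z": 0.03, "rx": -0.119, "ry": 0, "rz": 0}, {"x": 0, "y": 0.018, "z": 0.032, "rx": -0.12, "ry": 0, "rz": 0}, {"x": 0, "y": 0.014, "z": 0.034, "rx": -0.119, "ry": 0, "rz": 0}, {"x": 0, "y": 0.009, "z": 0.035, "rx": -0.119, "ry": 0, "rz": 0}, {"x": 0, "y": 0.006, "z": 0.037, "rx": -0.119, "ry": 0, "rz": 0}]
[{"x": -0, "y": 0.001, "z": 0.036, "rx": -0.119, "ry": 0, "rz": 0}, {"x": -0, "y": -0.003, "z": 0.037, "rx": -0.119, "ry": 0, "rz": 0}]
--
[{"x": 0.018, "y": -0, "z": -0, "rx": 0, "ry": 0, "rz": 0}, {"x": 0.018, "y": -0, "z": -0, "rx": 0, "ry": 0, "rz": 0}, {"x": 0.018, "y": -0, "z": -0, "rx": 0, "ry": 0, "rz": 0}, {"x": 0.018, "y": -0, "z": -0, "rx": 0, "ry": 0, "rz": 0}, {"x": 0.018, "y": -0, "z": -0, "rx": 0, "ry": 0, "rz": 0}]
[{"x": 0.018, "y": -0, "z": -0, "rx": 0, "ry": 0, "rz": 0}]
--
```

>>> jog_arm --steps '[{"x":-0.013,"y":0,"z":0,"rx":0,"ry":0,"rz":0,"grip":1},{"x":-0.013,"y":0,"z":0,"rx":0,"ry":0,"rz":0,"grip":1},{"x":0,"y":0,"z":0,"rx":0,"ry":0,"rz":0,"grip":1},{"x":0,"y":0,"z":0,"rx":0,"ry":0,"rz":0,"grip":1},{"x":0,"y":0,"z":0,"rx":0,"ry":0,"rz":0,"grip":1}]'

```text
clock: 12.43
tcp_pos: [0.5731, -0.1827, 0.1314]
ee_rot: [-0.049, 0.707, 0.049, 0.703]
force: [-0.4, -0.2, -1.3]
grip_width: 0.0257
```

>>> jog_arm --steps '[{"x":0,"y":0,"z":-0.02,"rx":0,"ry":0,"rz":0,"grip":1},{"x":0,"y":0,"z":-0.026,"rx":0,"ry":0,"rz":0,"grip":1},{"x":0,"y":0,"z":-0.026,"rx":0,"ry":0,"rz":0,"grip":1},{"x":0,"y":0,"z":-0.02,"rx":0,"ry":0,"rz":0,"grip":1},{"x":0,"y":0,"z":0,"rx":0,"ry":0,"rz":0,"grip":1}]'

```text
clock: 12.85
tcp_pos: [0.4776, -0.1956, 0.1312]
ee_rot: [-0.048, 0.709, 0.049, 0.702]
force: [-1.1, -0.0, -1.8]
grip_width: 0.0254
```

>>> jog_arm --steps '[{"x":-0.038,"y":0,"z":0,"rx":0,"ry":0,"rz":0,"grip":1},{"x":-0.037,"y":0,"z":0,"rx":0,"ry":0,"rz":0,"grip":1},{"x":-0.038,"y":0,"z":0,"rx":0,"ry":0,"rz":0,"grip":1},{"x":-0.037,"y":0,"z":0,"rx":0,"ry":0,"rz":0,"grip":1},{"x":-0.038,"y":0,"z":0,"rx":0,"ry":0,"rz":0,"grip":1}]'

```text
clock: 13.27
tcp_pos: [0.4831, -0.1951, 0.3214]
ee_rot: [-0.05, 0.707, 0.049, 0.703]
force: [0.6, -0.3, -1.8]
grip_width: 0.0259
```

>>> jog_arm --steps '[{"x":-0.037,"y":0,"z":0,"rx":0,"ry":0,"rz":0,"grip":1},{"x":0,"y":0.034,"z":0.013,"rx":-0.119,"ry":0,"rz":0,"grip":1},{"x":0,"y":0.033,"z":0.016,"rx":-0.119,"ry":0,"rz":0,"grip":1},{"x":0,"y":0.031,"z":0.021,"rx":-0.119,"ry":0,"rz":0,"grip":1},{"x":0,"y":0.028,"z":0.023,"rx":-0.119,"ry":0,"rz":0,"grip":1}]'

```text
clock: 13.68
tcp_pos: [0.5139, -0.05, 0.3564]
ee_rot: [-0.216, 0.675, 0.216, 0.671]
force: [1.4, -0.4, -0.1]
grip_width: 0.0257
```

>>> jog_arm --steps '[{"x":0,"y":0.024,"z":0.027,"rx":-0.119,"ry":0,"rz":0,"grip":1},{"x":0,"y":0.022,"z":0.03,"rx":-0.119,"ry":0,"rz":0,"grip":1},{"x":0,"y":0.018,"z":0.032,"rx":-0.12,"ry":0,"rz":0,"grip":1},{"x":0,"y":0.014,"z":0.034,"rx":-0.119,"ry":0,"rz":0,"grip":1},{"x":0,"y":0.009,"z":0.035,"rx":-0.119,"ry":0,"rz":0,"grip":1}]'

```text
clock: 14.1
tcp_pos: [0.5526, 0.1293, 0.3556]
ee_rot: [-0.404, 0.582, 0.405, 0.578]
force: [0.8, -0.7, -0.1]
grip_width: 0.0253
```

>>> jog_arm --steps '[{"x":0,"y":0.006,"z":0.037,"rx":-0.119,"ry":0,"rz":0,"grip":1},{"x":0,"y":0.001,"z":0.036,"rx":-0.119,"ry":0,"rz":0,"grip":1},{"x":0,"y":-0.003,"z":0.037,"rx":-0.119,"ry":0,"rz":0,"grip":1},{"x":0,"y":0,"z":0,"rx":0,"ry":0,"rz":0,"grip":1},{"x":0,"y":0,"z":0,"rx":0,"ry":0,"rz":0,"grip":1}]'

```text
clock: 14.52
tcp_pos: [0.575, 0.2377, 0.3536]
ee_rot: [-0.499, 0.503, 0.501, 0.497]
force: [-0.1, -0.4, -1.0]
grip_width: 0.0256
```

>>> jog_arm --steps '[{"x":0,"y":0,"z":0,"rx":0,"ry":0,"rz":0,"grip":1},{"x":0,"y":0,"z":0,"rx":0,"ry":0,"rz":0,"grip":1}]'

```text
clock: 14.68
tcp_pos: [0.575, 0.2347, 0.356]
ee_rot: [-0.498, 0.503, 0.5, 0.499]
force: [0.3, -0.2, -1.8]
grip_width: 0.0259
```

```bash
python3 - <<'E'
from blk import *
from h import *
s=bot.state(); M=R.from_quat(s['ee_rot']).as_matrix(); print(s['tcp_pos'],M.round(3),s['grip_width'],s['wrist_torque'],s['joints'].round(2))
crop("side","s5",180,60,460,270,2.8)
plan([([.575,.235,.262],Rt(1.569),4),([.575,.235,.25],Rt(1.569),2)],meas=True,save=False)
E
```

```text
[0.57502363 0.23470109 0.35603731] [[-0.005 -1.     0.003]
 [-0.002  0.003  1.   ]
 [-1.     0.005 -0.002]] 0.025891139294855117 [ 0.01398988  0.09616713 -0.05013123] [ 0.65  0.33  0.25 -0.   -1.5  -0.65]
[{"x": 0.024, "y": -0, "z": 0, "rx": -0, "ry": -0, "rz": -0.001}, {"x": 0.023, "y": -0, "z": 0, "rx": -0.001, "ry": -0.001, "rz": -0.001}, {"x": 0.024, "y": -0, "z": 0.001, "rx": -0, "ry": -0, "rz": -0.001}, {"x": 0.023, "y": -0, "z": -0, "rx": -0.001, "ry": -0.001, "rz": -0.002}]
--
[{"x": 0.006, "y": -0, "z": -0, "rx": 0, "ry": 0, "rz": 0}, {"x": 0.006, "y": -0, "z": -0, "rx": 0, "ry": 0, "rz": 0}]
--
```

View pics/s5.png

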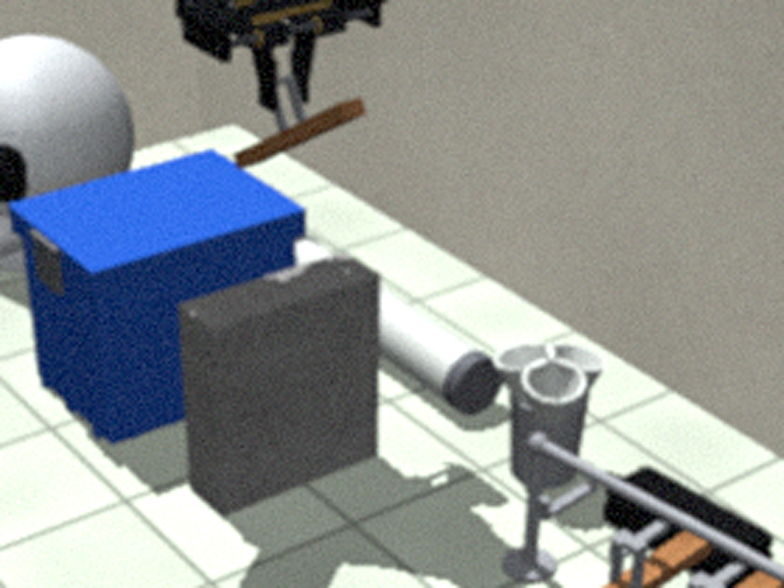

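The held bar looks pitched about the jaw axis (crop: ends at (240,160) and (362,105)), so I'll fit that pitch.

```bash
python3 - <<'E'
from blk import *
from h import *
# crop->raw: /2.8 + (180,60)
for e in ((240,160),(362,105)): print(np.array(e)/2.8+[180,60])
T=np.array([.575,.2347,.356]); G=T+[0,0,.019]   # grasp point
# loop grasp point is 36.7+19=55.7mm above underside
for d in range(-70,80,10):
    Rb=R.from_euler('z',1.569)*R.from_euler('y',np.radians(d))
    P=[G+Rb.apply([s*.11,0,-.0477]) for s in(-1,1)]
    print(d,"A(-x)",px("side",P[:1])[0].round(0),"B",px("side",P[1:])[0].round(0))
E
```

```text
[265.71428571 117.14285714]
[309.28571429  97.5       ]
-70 A(-x) [280. 130.] B [263.  49.]
-60 A(-x) [284. 132.] B [260.  54.]
-50 A(-x) [288. 134.] B [259.  59.]
-40 A(-x) [292. 134.] B [257.  65.]
-30 A(-x) [296. 132.] B [257.  72.]
-20 A(-x) [299. 130.] B [257.  79.]
-10 A(-x) [302. 126.] B [258.  86.]
0 A(-x) [305. 120.] B [259.  94.]
10 A(-x) [306. 114.] B [261. 101.]
20 A(-x) [307. 107.] B [264. 108.]
30 A(-x) [307.  99.] B [267. 114.]
40 A(-x) [306.  91.] B [271. 120.]
50 A(-x) [304.  82.] B [275. 125.]
60 A(-x) [301.  74.] B [279. 129.]
70 A(-x) [298.  67.] B [283. 132.]
```

Pitch is about 32°, crate-side end low: the strap slipped in rotation. I'll level it by touching the low end on the lid and lowering along an arc so that end doesn't slide. From now on I'll grip harder and move slower.

>>> jog_arm --steps '[{"x":0.01,"y":0,"z":0.01,"rx":0,"ry":0,"rz":0,"grip":1},{"x":0.014,"y":0,"z":0.014,"rx":0,"ry":0,"rz":0,"grip":1},{"x":0.014,"y":0,"z":0.014,"rx":0,"ry":0,"rz":0,"grip":1},{"x":0.01,"y":0,"z":0.012,"rx":0,"ry":0,"rz":0,"grip":1},{"x":0,"y":0,"z":0,"rx":0,"ry":0,"rz":0,"grip":1}]'

```text
clock: 15.15
tcp_pos: [0.5737, 0.2866, 0.3043]
ee_rot: [-0.498, 0.504, 0.501, 0.497]
force: [-1.0, -0.4, -2.7]
grip_width: 0.0259
```

>>> jog_arm --steps '[{"x":0.006,"y":0,"z":-0.005,"rx":0,"ry":0,"rz":0,"grip":1},{"x":0.006,"y":0,"z":-0.005,"rx":0,"ry":0,"rz":0,"grip":1},{"x":0.006,"y":0,"z":-0.005,"rx":0,"ry":0,"rz":0,"grip":1},{"x":0.006,"y":0,"z":-0.005,"rx":0,"ry":0,"rz":0,"grip":1},{"x":0.006,"y":0,"z":-0.005,"rx":0,"ry":0,"rz":0,"grip":1}]'

```text
clock: 15.57
tcp_pos: [0.5758, 0.2579, 0.2814]
ee_rot: [-0.5, 0.501, 0.499, 0.5]
force: [-1.4, -4.2, 6.3]
grip_width: 0.0256
```

```bash
python3 - <<'E'
from blk import *
from h import *
s=bot.state(); print(s['tcp_pos'],s['grip_width'],s['force'],s['wrist_torque'])
crop("side","s6",180,60,380,210,3)
E
```

```text
[0.57579731 0.25785796 0.281384  ] 0.025630727754093405 [-1.36578962 -4.21950819  6.28971737] [-0.79464952  0.39181843  0.07681483]
```

View pics/s6.png

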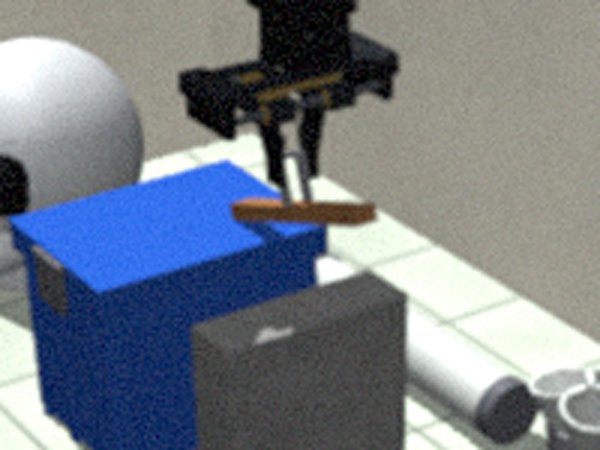

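Leveling works: the bar (232..375, 212) has rotated to roughly 17°. Continuing down.

>>> jog_arm --steps '[{"x":0.006,"y":0,"z":-0.004,"rx":0,"ry":0,"rz":0,"grip":1},{"x":0.006,"y":0,"z":-0.003,"rx":0,"ry":0,"rz":0,"grip":1},{"x":0.006,"y":0,"z":-0.003,"rx":0,"ry":0,"rz":0,"grip":1},{"x":0.006,"y":0,"z":-0.003,"rx":0,"ry":0,"rz":0,"grip":1},{"x":0.006,"y":0,"z":-0.002,"rx":0,"ry":0,"rz":0,"grip":1}]'

```text
clock: 16.03
tcp_pos: [0.5753, 0.2434, 0.2497]
ee_rot: [-0.499, 0.502, 0.499, 0.5]
force: [0.9, -2.4, 3.2]
grip_width: 0.0257
```

>>> jog_arm --steps '[{"x":0.003,"y":0,"z":-0.001,"rx":0,"ry":0,"rz":0,"grip":1},{"x":0,"y":0,"z":0,"rx":0,"ry":0,"rz":0,"grip":1},{"x":0,"y":0,"z":0,"rx":0,"ry":0,"rz":0,"grip":1}]'

```text
clock: 16.28
tcp_pos: [0.5749, 0.2431, 0.2473]
ee_rot: [-0.499, 0.502, 0.499, 0.499]
force: [-2.2, -4.1, 9.3]
grip_width: 0.026
```

```bash
python3 - <<'E'
from blk import *
from h import *
s=bot.state(); print(s['tcp_pos'],s['grip_width'],s['force'],s['wrist_torque'])
crop("side","s7",180,60,380,210,3)
E
```

```text
[0.57490611 0.24314379 0.24732195] 0.026032137292136062 [-2.18461226 -4.10882456  9.32408288] [-1.11673504  0.63019996 -0.08026707]
```

View pics/s7.png

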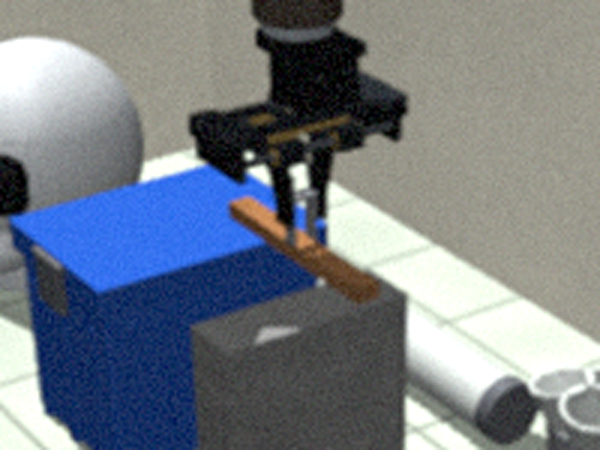

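Bar 1 lies level on both tops (crop from (240,205) on the lid to (370,290) on the block). Adding ease-in/out to the planner, then release and go to bar 2.

```bash
python3 - <<'E'
s=open('plan.py').read()
s=s.replace("meas=False,vmax","meas=False,ease=False,vmax").replace("        p0,q0=p,q;","        if ease: n=math.ceil(n*1.45)+1\n        p0,q0=p,q;")
s=s.replace("pt=p0+(P-p0)*i/n; qt=q0*R.from_rotvec(rv*i/n)","f=i/n; f=f*f*(3-2*f) if ease else f; pt=p0+(P-p0)*f; qt=q0*R.from_rotvec(rv*f)")
s=s.replace("(*[d,*r])","")
open('plan.py','w').write(s)
from blk import *
b=[.5886,-.2608]
plan([([.575,.243,.35],Rt(1.569)),([*b,.25],Rt(.14)),([*b,.17],Rt(.14),3)],meas=True)
E
```

```text
[{"x": -0.034, "y": 0, "z": -0, "rx": -0, "ry": -0.001, "rz": -0.001}, {"x": -0.034, "y": 0, "z": -0, "rx": -0, "ry": -0.001, "rz": -0.001}, {"x": -0.035, "y": 0, "z": -0, "rx": -0.001, "ry": -0.001, "rz": -0.001}]
--
[{"x": 0.008, "y": -0.001, "z": -0.039, "rx": 0.11, "ry": 0, "rz": 0}, {"x": 0.007, "y": -0.005, "z": -0.038, "rx": 0.11, "ry": 0, "rz": 0}, {"x": 0.008, "y": -0.01, "z": -0.038, "rx": 0.11, "ry": 0, "rz": 0}, {"x": 0.008, "y": -0.014, "z": -0.036, "rx": 0.11, "ry": 0, "rz": 0}, {"x": 0.008, "y": -0.017, "z": -0.035, "rx": 0.11, "ry": 0, "rz": 0}]
[{"x": 0.007, "y": -0.021, "z": -0.032, "rx": 0.11, "ry": 0, "rz": 0}, {"x": 0.008, "y": -0.025, "z": -0.03, "rx": 0.11, "ry": 0, "rz": -0}, {"x": 0.008, "y": -0.028, "z": -0.027, "rx": 0.11, "ry": 0, "rz": -0}, {"x": 0.007, "y": -0.03, "z": -0.024, "rx": 0.11, "ry": 0, "rz": -0}, {"x": 0.008, "y": -0.033, "z": -0.021, "rx": 0.11, "ry": 0, "rz": -0}]
[{"x": 0.008, "y": -0.035, "z": -0.016, "rx": 0.109, "ry": 0, "rz": -0}, {"x": 0.007, "y": -0.037, "z": -0.013, "rx": 0.11, "ry": 0.001, "rz": -0}, {"x": 0.008, "y": -0.038, "z": -0.008, "rx": 0.11, "ry": -0, "rz": -0}]
--
[{"x": 0.027, "y": 0, "z": -0, "rx": 0, "ry": -0, "rz": -0}, {"x": 0.026, "y": 0, "z": -0, "rx": 0, "ry": -0, "rz": -0}, {"x": 0.027, "y": 0, "z": -0, "rx": 0, "ry": -0, "rz": -0}]
--
```

>>> jog_arm --steps '[{"x":0,"y":0,"z":0,"rx":0,"ry":0,"rz":0,"grip":0.5},{"x":0,"y":0,"z":0,"rx":0,"ry":0,"rz":0,"grip":0.5},{"x":0,"y":0,"z":0,"rx":0,"ry":0,"rz":0,"grip":0.5},{"x":0,"y":0,"z":0,"rx":0,"ry":0,"rz":0,"grip":0.5},{"x":0,"y":0,"z":0,"rx":0,"ry":0,"rz":0,"grip":0.5}]'

```text
clock: 16.75
tcp_pos: [0.5743, 0.2445, 0.2444]
ee_rot: [-0.499, 0.502, 0.5, 0.499]
force: [0.6, 0.5, -0.2]
grip_width: 0.0427
```

>>> jog_arm --steps '[{"x":-0.02,"y":0,"z":0,"rx":0,"ry":0,"rz":0,"grip":0.5},{"x":-0.03,"y":0,"z":0,"rx":0,"ry":0,"rz":0,"grip":0.5},{"x":-0.034,"y":0,"z":0,"rx":0,"ry":0,"rz":0,"grip":0.5},{"x":-0.022,"y":0,"z":0,"rx":0,"ry":0,"rz":0,"grip":0.5}]'

```text
clock: 17.08
tcp_pos: [0.5757, 0.2447, 0.3543]
ee_rot: [-0.499, 0.501, 0.5, 0.5]
force: [-0.1, 0.0, 0.3]
grip_width: 0.0432
```

>>> jog_arm --steps '[{"x":0.008,"y":-0.001,"z":-0.039,"rx":0.11,"ry":0,"rz":0,"grip":0.5},{"x":0.007,"y":-0.005,"z":-0.038,"rx":0.11,"ry":0,"rz":0,"grip":0.5},{"x":0.008,"y":-0.01,"z":-0.038,"rx":0.11,"ry":0,"rz":0,"grip":0.5},{"x":0.008,"y":-0.014,"z":-0.036,"rx":0.11,"ry":0,"rz":0,"grip":0.5},{"x":0.008,"y":-0.017,"z":-0.035,"rx":0.11,"ry":0,"rz":0,"grip":0.45}]'

```text
clock: 17.5
tcp_pos: [0.5795, 0.0489, 0.312]
ee_rot: [-0.343, 0.62, 0.344, 0.616]
force: [0.7, 0.1, -0.3]
grip_width: 0.0453
```

>>> jog_arm --steps '[{"x":0.007,"y":-0.021,"z":-0.032,"rx":0.11,"ry":0,"rz":0,"grip":0.45},{"x":0.008,"y":-0.025,"z":-0.03,"rx":0.11,"ry":0,"rz":0,"grip":0.45},{"x":0.008,"y":-0.028,"z":-0.027,"rx":0.11,"ry":0,"rz":0,"grip":0.45},{"x":0.007,"y":-0.03,"z":-0.024,"rx":0.11,"ry":0,"rz":0,"grip":0.45},{"x":0.008,"y":-0.033,"z":-0.021,"rx":0.11,"ry":0,"rz":0,"grip":0.45}]'

```text
clock: 17.92
tcp_pos: [0.584, -0.1451, 0.2745]
ee_rot: [-0.163, 0.69, 0.162, 0.687]
force: [0.2, -0.2, 0.1]
grip_width: 0.0478
```

>>> jog_arm --steps '[{"x":0.008,"y":-0.035,"z":-0.016,"rx":0.109,"ry":0,"rz":0,"grip":0.45},{"x":0.007,"y":-0.037,"z":-0.013,"rx":0.11,"ry":0,"rz":0,"grip":0.45},{"x":0.008,"y":-0.038,"z":-0.008,"rx":0.11,"ry":0,"rz":0,"grip":0.45},{"x":0,"y":0,"z":0,"rx":0,"ry":0,"rz":0,"grip":0.45},{"x":0,"y":0,"z":0,"rx":0,"ry":0,"rz":0,"grip":0.45}]'

```text
clock: 18.33
tcp_pos: [0.5874, -0.2619, 0.2502]
ee_rot: [-0.048, 0.708, 0.048, 0.703]
force: [0.4, -1.3, 0.3]
grip_width: 0.0475
```

>>> jog_arm --steps '[{"x":0,"y":0,"z":0,"rx":0,"ry":0,"rz":0,"grip":0.45},{"x":0,"y":0,"z":0,"rx":0,"ry":0,"rz":0,"grip":0.45}]'

```text
clock: 18.5
tcp_pos: [0.5884, -0.259, 0.2524]
ee_rot: [-0.05, 0.707, 0.049, 0.704]
force: [0.1, -0.3, -0.8]
grip_width: 0.0479
```

```bash
cat > bars.py <<'E'
from h import *
np.set_printoptions(precision=4,suppress=True)
def bars(i,f=None):
    m=cv2.inRange(cv2.cvtColor(i,cv2.COLOR_BGR2HSV),(5,120,50),(18,255,255))
    n,l,st,c=cv2.connectedComponentsWithStats(m)
    o=[(tuple(st[k][:4]),st[k][4],c[k].round(1)) for k in range(1,n) if st[k][4]>40 and st[k][0]<480]
    return sorted(o,key=lambda a:a[0][0])
E
python3 - <<'E'
from blk import *
from bars import *
s=bot.state(); M=R.from_quat(s['ee_rot']).as_matrix(); print(s['tcp_pos'],M.round(3),s['grip_width'])
i=bot.grab_frame("top"); j=bot.grab_frame("side")
a=cv2.resize(i[150:300,90:490],None,fx=2,fy=2); b=cv2.resize(j[60:300,180:480],None,fx=1.6,fy=1.6)
b=cv2.copyMakeBorder(b[:290],0,0,0,800-b.shape[1],cv2.BORDER_CONSTANT)
cv2.imwrite("pics/m1.png",cv2.convertScaleAbs(np.vstack([a,b]),alpha=1.5))
for f in("pics/top0.png","pics/top1raw.png"): print(bars(cv2.imread(f)))
print(bars(i))
E
```

```text
[ 0.5884 -0.259   0.2524] [[-0.004 -0.141  0.99 ]
 [-0.002  0.99   0.141]
 [-1.    -0.001 -0.004]] 0.047901163387081926
[((np.int32(370), np.int32(180), np.int32(11), np.int32(15)), np.int32(118), array([374.7, 187.2])), ((np.int32(373), np.int32(200), np.int32(5), np.int32(16)), np.int32(49), array([375.1, 207.8])), ((np.int32(376), np.int32(222), np.int32(15), np.int32(41)), np.int32(358), array([382.7, 242.8])), ((np.int32(401), np.int32(176), np.int32(10), np.int32(15)), np.int32(125), array([405.1, 183.1])), ((np.int32(404), np.int32(196), np.int32(6), np.int32(17)), np.int32(68), array([405.9, 203.9])), ((np.int32(407), np.int32(218), np.int32(15), np.int32(41)), np.int32(375), array([413.7, 238.6])), ((np.int32(431), np.int32(173), np.int32(11), np.int32(14)), np.int32(124), array([435.7, 179.7])), ((np.int32(434), np.int32(193), np.int32(7), np.int32(16)), np.int32(79), array([437.1, 200.4])), ((np.int32(438), np.int32(214), np.int32(15), np.int32(41)), np.int32(381), array([444.7, 235. ]))]
[((np.int32(370), np.int32(180), np.int32(11), np.int32(15)), np.int32(116), array([3
[... 510 characters left out ...]
, ((np.int32(431), np.int32(172), np.int32(11), np.int32(15)), np.int32(125), array([435.7, 179.6])), ((np.int32(434), np.int32(193), np.int32(7), np.int32(16)), np.int32(78), array([437.1, 200.3])), ((np.int32(438), np.int32(214), np.int32(15), np.int32(41)), np.int32(382), array([444.8, 235. ]))]
[((np.int32(159), np.int32(199), np.int32(41), np.int32(11)), np.int32(355), array([178.6, 204.1])), ((np.int32(204), np.int32(201), np.int32(48), np.int32(10)), np.int32(443), array([228.7, 205.3])), ((np.int32(407), np.int32(217), np.int32(14), np.int32(42)), np.int32(346), array([413.3, 238. ])), ((np.int32(438), np.int32(215), np.int32(15), np.int32(40)), np.int32(338), array([445. , 235.8]))]
```

View pics/m1.png

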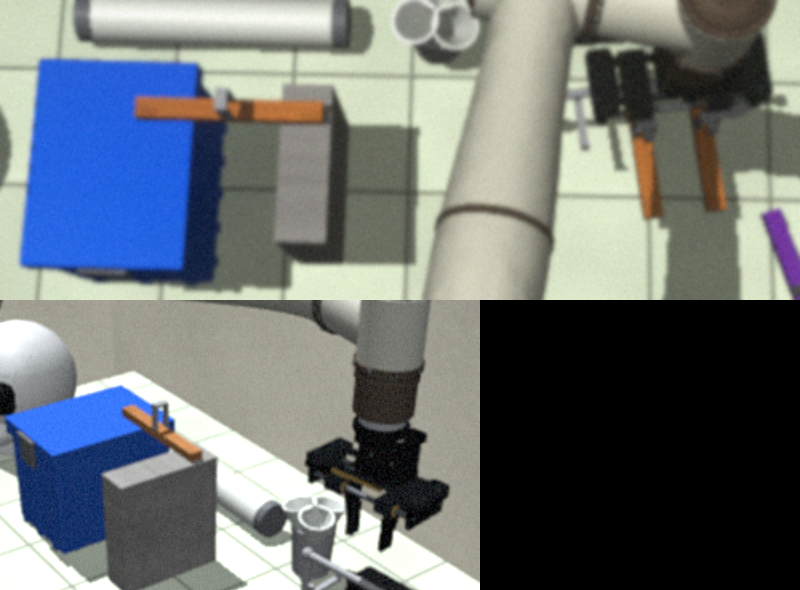

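Bar 1 is lying properly across lid and block (159..252 px), and bars 2 and 3 are unmoved. Descending on bar 2, lower on the loop and with a harder grip.

>>> jog_arm --steps '[{"x":0.03,"y":-0.002,"z":0,"rx":0,"ry":0,"rz":0,"grip":0.45},{"x":0.035,"y":0,"z":0,"rx":0,"ry":0,"rz":0,"grip":0.45},{"x":0.03,"y":0,"z":0,"rx":0,"ry":0,"rz":0,"grip":0.45},{"x":0.022,"y":0,"z":0,"rx":0,"ry":0,"rz":0,"grip":0.45},{"x":0,"y":0,"z":0,"rx":0,"ry":0,"rz":0,"grip":0.45}]'

```text
clock: 19.02
tcp_pos: [0.5848, -0.2599, 0.1299]
ee_rot: [-0.049, 0.71, 0.051, 0.7]
force: [-0.2, 0.1, -1.0]
grip_width: 0.0481
```

>>> jog_arm --steps '[{"x":0.014,"y":0,"z":0,"rx":0,"ry":0,"rz":0,"grip":0.45},{"x":0.014,"y":0,"z":0,"rx":0,"ry":0,"rz":0,"grip":0.45},{"x":0.01,"y":0,"z":0,"rx":0,"ry":0,"rz":0,"grip":0.45},{"x":0,"y":0,"z":0,"rx":0,"ry":0,"rz":0,"grip":0.45},{"x":0,"y":0,"z":0,"rx":0,"ry":0,"rz":0,"grip":0.45}]'

```text
clock: 19.43
tcp_pos: [0.5882, -0.262, 0.098]
ee_rot: [-0.05, 0.707, 0.049, 0.704]
force: [1.0, -0.8, 0.8]
grip_width: 0.0476
```

>>> jog_arm --steps '[{"x":0,"y":0,"z":0,"rx":0,"ry":0,"rz":0,"grip":1},{"x":0,"y":0,"z":0,"rx":0,"ry":0,"rz":0,"grip":1},{"x":0,"y":0,"z":0,"rx":0,"ry":0,"rz":0,"grip":1},{"x":0,"y":0,"z":0,"rx":0,"ry":0,"rz":0,"grip":1},{"x":0,"y":0,"z":0,"rx":0,"ry":0,"rz":0,"grip":1}]' --grip_force 60

```text
clock: 19.85
tcp_pos: [0.5878, -0.2622, 0.0977]
ee_rot: [-0.05, 0.707, 0.049, 0.704]
force: [-0.2, 2.4, 2.4]
grip_width: 0.0258
```

```bash
python3 - <<'E'
from blk import *
s=bot.state(); M=R.from_quat(s['ee_rot']).as_matrix(); print(s['tcp_pos'],M.round(3),s['grip_width'],s['force'])
p=s['tcp_pos']; u=np.array([math.cos(.14),math.sin(.14),0])
a=p+[0,0,.026]; b=a-.092*u; c=b+[0,0,.36-a[2]]
plan([(a,Rt(.14),2)],meas=True)
plan([(b,Rt(.14),4),(c,Rt(.14)),([.515,.243,.36],Rt(1.569))],ease=True)
E
```

```text
[ 0.58784523 -0.26217721  0.09766662] [[-0.004 -0.139  0.99 ]
 [-0.002  0.99   0.139]
 [-1.    -0.001 -0.004]] 0.025821717798448197 [-0.22869121  2.40431041  2.4122943 ]
[{"x": -0.013, "y": -0, "z": -0, "rx": -0, "ry": -0.002, "rz": 0.001}, {"x": -0.013, "y": -0, "z": -0, "rx": -0, "ry": -0.002, "rz": 0}]
--
[{"x": 0, "y": -0, "z": -0.005, "rx": -0, "ry": -0, "rz": 0}, {"x": 0, "y": -0, "z": -0.013, "rx": -0, "ry": -0, "rz": 0}, {"x": 0, "y": -0, "z": -0.018, "rx": -0, "ry": -0, "rz": 0}, {"x": 0, "y": -0, "z": -0.02, "rx": -0, "ry": -0, "rz": 0}, {"x": 0, "y": -0, "z": -0.018, "rx": -0, "ry": -0, "rz": 0}]
[{"x": 0, "y": -0, "z": -0.013, "rx": -0, "ry": -0, "rz": 0}, {"x": 0, "y": -0, "z": -0.005, "rx": -0, "ry": -0, "rz": 0}]
--
[{"x": -0.007, "y": -0, "z": -0, "rx": -0, "ry": -0, "rz": 0}, {"x": -0.018, "y": -0, "z": -0, "rx": -0, "ry": -0, "rz": 0}, {"x": -0.026, "y": -0, "z": -0, "rx": -0, "ry": -0, "rz": 0}, {"x": -0.032, "y": -0, "z": -0, "rx": -0, "ry": -0, "rz": 0}, {"x": -0.035, "y": -0, "z": -0, "rx": -0, "ry": -0, "rz": 0}]
[{"x": -0.035, "y": -0, "z": -0, "rx": -0, "ry":
[... 913 characters left out ...]
.107, "ry": -0, "rz": 0}]
[{"x": -0, "y": 0.025, "z": 0.031, "rx": -0.107, "ry": -0, "rz": 0}, {"x": -0, "y": 0.02, "z": 0.031, "rx": -0.104, "ry": -0, "rz": 0}, {"x": -0, "y": 0.017, "z": 0.033, "rx": -0.101, "ry": -0, "rz": 0}, {"x": -0, "y": 0.012, "z": 0.032, "rx": -0.094, "ry": -0, "rz": 0}, {"x": -0, "y": 0.009, "z": 0.03, "rx": -0.085, "ry": -0, "rz": 0}]
[{"x": -0, "y": 0.005, "z": 0.026, "rx": -0.075, "ry": -0, "rz": 0}, {"x": -0, "y": 0.002, "z": 0.022, "rx": -0.062, "ry": -0, "rz": 0}, {"x": -0, "y": 0.001, "z": 0.017, "rx": -0.046, "ry": -0, "rz": 0}, {"x": -0, "y": 0, "z": 0.011, "rx": -0.03, "ry": -0, "rz": -0}, {"x": -0, "y": 0, "z": 0.004, "rx": -0.01, "ry": -0, "rz": -0}]
--
```

>>> jog_arm --steps '[{"x":-0.007,"y":0,"z":0,"rx":0,"ry":0,"rz":0,"grip":1},{"x":-0.012,"y":0,"z":0,"rx":0,"ry":0,"rz":0,"grip":1},{"x":-0.007,"y":0,"z":0,"rx":0,"ry":0,"rz":0,"grip":1},{"x":0,"y":0,"z":0,"rx":0,"ry":0,"rz":0,"grip":1},{"x":0,"y":0,"z":0,"rx":0,"ry":0,"rz":0,"grip":1}]'

```text
clock: 20.27
tcp_pos: [0.5882, -0.2623, 0.1241]
ee_rot: [-0.05, 0.706, 0.049, 0.704]
force: [-0.2, -0.2, -1.1]
grip_width: 0.0258
```

>>> jog_arm --steps '[{"x":0,"y":0,"z":-0.005,"rx":0,"ry":0,"rz":0,"grip":1},{"x":0,"y":0,"z":-0.013,"rx":0,"ry":0,"rz":0,"grip":1},{"x":0,"y":0,"z":-0.018,"rx":0,"ry":0,"rz":0,"grip":1},{"x":0,"y":0,"z":-0.02,"rx":0,"ry":0,"rz":0,"grip":1},{"x":0,"y":0,"z":-0.018,"rx":0,"ry":0,"rz":0,"grip":1}]'

```text
clock: 20.68
tcp_pos: [0.5125, -0.2724, 0.1226]
ee_rot: [-0.05, 0.708, 0.049, 0.703]
force: [-0.8, -0.6, -1.5]
grip_width: 0.0251
```

>>> jog_arm --steps '[{"x":0,"y":0,"z":-0.013,"rx":0,"ry":0,"rz":0,"grip":1},{"x":0,"y":0,"z":-0.005,"rx":0,"ry":0,"rz":0,"grip":1},{"x":0,"y":0,"z":0,"rx":0,"ry":0,"rz":0,"grip":1}]'

```text
clock: 20.93
tcp_pos: [0.4952, -0.2751, 0.1234]
ee_rot: [-0.049, 0.707, 0.049, 0.703]
force: [-0.2, -0.1, -0.8]
grip_width: 0.0257
```

>>> jog_arm --steps '[{"x":-0.007,"y":0,"z":0,"rx":0,"ry":0,"rz":0,"grip":1},{"x":-0.018,"y":0,"z":0,"rx":0,"ry":0,"rz":0,"grip":1},{"x":-0.026,"y":0,"z":0,"rx":0,"ry":0,"rz":0,"grip":1},{"x":-0.032,"y":0,"z":0,"rx":0,"ry":0,"rz":0,"grip":1},{"x":-0.035,"y":0,"z":0,"rx":0,"ry":0,"rz":0,"grip":1}]'

```text
clock: 21.35
tcp_pos: [0.4964, -0.2739, 0.2403]
ee_rot: [-0.049, 0.709, 0.05, 0.702]
force: [0.8, -0.7, -0.4]
grip_width: 0.025
```

>>> jog_arm --steps '[{"x":-0.035,"y":0,"z":0,"rx":0,"ry":0,"rz":0,"grip":1},{"x":-0.032,"y":0,"z":0,"rx":0,"ry":0,"rz":0,"grip":1},{"x":-0.027,"y":0,"z":0,"rx":0,"ry":0,"rz":0,"grip":1},{"x":-0.018,"y":0,"z":0,"rx":0,"ry":0,"rz":0,"grip":1},{"x":-0.006,"y":0,"z":0,"rx":0,"ry":0,"rz":0,"grip":1}]'

```text
clock: 21.77
tcp_pos: [0.4996, -0.2751, 0.364]
ee_rot: [-0.051, 0.705, 0.048, 0.706]
force: [-0.6, 0.5, -1.9]
grip_width: 0.0254
```

>>> jog_arm --steps '[{"x":0,"y":0.004,"z":0.001,"rx":-0.01,"ry":0,"rz":0,"grip":1},{"x":0,"y":0.01,"z":0.002,"rx":-0.03,"ry":0,"rz":0,"grip":1},{"x":0,"y":0.017,"z":0.003,"rx":-0.047,"ry":0,"rz":0,"grip":1},{"x":0,"y":0.022,"z":0.006,"rx":-0.062,"ry":0,"rz":0,"grip":1},{"x":0,"y":0.025,"z":0.009,"rx":-0.074,"ry":0,"rz":0,"grip":1}]'

```text
clock: 22.18
tcp_pos: [0.5002, -0.1924, 0.3568]
ee_rot: [-0.128, 0.699, 0.129, 0.692]
force: [0.5, 0.5, -1.7]
grip_width: 0.0253
```

>>> jog_arm --steps '[{"x":0,"y":0.029,"z":0.012,"rx":-0.086,"ry":0,"rz":0,"grip":1},{"x":0,"y":0.03,"z":0.015,"rx":-0.094,"ry":0,"rz":0,"grip":1},{"x":0,"y":0.03,"z":0.02,"rx":-0.1,"ry":0,"rz":0,"grip":1},{"x":0,"y":0.03,"z":0.024,"rx":-0.105,"ry":0,"rz":0,"grip":1},{"x":0,"y":0.027,"z":0.027,"rx":-0.107,"ry":0,"rz":0,"grip":1}]'

```text
clock: 22.6
tcp_pos: [0.5054, -0.0139, 0.3569]
ee_rot: [-0.295, 0.646, 0.296, 0.64]
force: [1.1, 0.2, -2.8]
grip_width: 0.0255
```

>>> jog_arm --steps '[{"x":0,"y":0.025,"z":0.031,"rx":-0.107,"ry":0,"rz":0,"grip":1},{"x":0,"y":0.02,"z":0.031,"rx":-0.104,"ry":0,"rz":0,"grip":1},{"x":0,"y":0.017,"z":0.033,"rx":-0.101,"ry":0,"rz":0,"grip":1},{"x":0,"y":0.012,"z":0.032,"rx":-0.094,"ry":0,"rz":0,"grip":1},{"x":0,"y":0.009,"z":0.03,"rx":-0.085,"ry":0,"rz":0,"grip":1}]'

```text
clock: 23.02
tcp_pos: [0.5114, 0.1656, 0.3563]
ee_rot: [-0.442, 0.554, 0.444, 0.548]
force: [0.6, -0.2, -1.1]
grip_width: 0.0252
```

>>> jog_arm --steps '[{"x":0,"y":0.005,"z":0.026,"rx":-0.075,"ry":0,"rz":0,"grip":1},{"x":0,"y":0.002,"z":0.022,"rx":-0.062,"ry":0,"rz":0,"grip":1},{"x":0,"y":0.001,"z":0.017,"rx":-0.046,"ry":0,"rz":0,"grip":1},{"x":0,"y":0,"z":0.011,"rx":-0.03,"ry":0,"rz":0,"grip":1},{"x":0,"y":0,"z":0.004,"rx":-0.01,"ry":0,"rz":0,"grip":1}]'

```text
clock: 23.43
tcp_pos: [0.5155, 0.245, 0.3569]
ee_rot: [-0.499, 0.502, 0.501, 0.497]
force: [0.3, 0.1, -0.0]
grip_width: 0.0255
```

>>> jog_arm --steps '[{"x":0,"y":0,"z":0,"rx":0,"ry":0,"rz":0,"grip":1},{"x":0,"y":0,"z":0,"rx":0,"ry":0,"rz":0,"grip":1},{"x":0,"y":0,"z":0,"rx":0,"ry":0,"rz":0,"grip":1}]'

```text
clock: 23.68
tcp_pos: [0.5161, 0.2425, 0.3587]
ee_rot: [-0.498, 0.503, 0.5, 0.499]
force: [0.4, 0.2, -0.8]
grip_width: 0.0255
```

```bash
python3 - <<'E'
from blk import *
from bars import *
s=bot.state(); M=R.from_quat(s['ee_rot']).as_matrix(); print(s['tcp_pos'],M.round(3),s['grip_width'])
j=bot.grab_frame("side"); cv2.imwrite("pics/s8raw.png",j)
m=cv2.inRange(cv2.cvtColor(j,cv2.COLOR_BGR2HSV),(3,100,30),(20,255,255)); n,l,st,c=cv2.connectedComponentsWithStats(m)
for k in range(1,n):
    if st[k][4]>40: print(st[k],c[k].round(0))
G=s['tcp_pos']+[0,0,.019]
for d in range(-60,70,20):
    Rb=R.from_euler('z',1.569)*R.from_euler('y',np.radians(d))
    print(d,px("side",[G+Rb.apply([t*.11,0,-.0377]) for t in(-1,1)]).round(0).tolist())
E
```

```text
[0.5161 0.2425 0.3587] [[-0.005 -1.     0.004]
 [-0.002  0.004  1.   ]
 [-1.     0.005 -0.002]] 0.0255483527264572
[246  92  41  30 299] [267. 106.]
[257 126  49  35 421] [282. 144.]
[396 264  64  49 734] [427. 288.]
[ 585  322   55  104 3587] [611. 382.]
-60 [[266.0, 135.0], [242.0, 55.0]]
-40 [[273.0, 135.0], [238.0, 66.0]]
-20 [[280.0, 130.0], [238.0, 79.0]]
0 [[284.0, 120.0], [239.0, 93.0]]
20 [[285.0, 106.0], [244.0, 107.0]]
40 [[283.0, 90.0], [250.0, 120.0]]
60 [[278.0, 74.0], [257.0, 129.0]]
```

```bash
python3 - <<'E'
from h import *
j=cv2.imread("pics/s8raw.png"); m=cv2.inRange(cv2.cvtColor(j,cv2.COLOR_BGR2HSV),(3,100,30),(20,255,255))[85:125,235:295]
y,x=np.nonzero(m); print(np.polyfit(x,y,1), [(a+235,y[x==a].mean().round(1)+85) for a in range(0,60,6) if (x==a).any()])
E
```

```text
[-0.65357157 41.69136847] [(247, np.float64(119.0)), (253, np.float64(115.0)), (259, np.float64(111.0)), (265, np.float64(107.0)), (271, np.float64(103.0)), (277, np.float64(99.0)), (283, np.float64(96.0))]
```

Bar 2 also pitched about 36° the same way; the same leveling descent fixes it.

>>> jog_arm --steps '[{"x":0.01,"y":0,"z":0.008,"rx":0,"ry":0,"rz":0,"grip":1},{"x":0.018,"y":0,"z":0.016,"rx":0,"ry":0,"rz":0,"grip":1},{"x":0.018,"y":0,"z":0.016,"rx":0,"ry":0,"rz":0,"grip":1},{"x":0.011,"y":0,"z":0.008,"rx":0,"ry":0,"rz":0,"grip":1},{"x":0,"y":0,"z":0,"rx":0,"ry":0,"rz":0,"grip":1}]'

```text
clock: 24.15
tcp_pos: [0.5147, 0.2919, 0.2975]
ee_rot: [-0.498, 0.504, 0.501, 0.497]
force: [-0.3, -0.4, -1.2]
grip_width: 0.0251
```

>>> jog_arm --steps '[{"x":0.006,"y":0,"z":-0.004,"rx":0,"ry":0,"rz":0,"grip":1},{"x":0.006,"y":0,"z":-0.006,"rx":0,"ry":0,"rz":0,"grip":1},{"x":0.006,"y":0,"z":-0.006,"rx":0,"ry":0,"rz":0,"grip":1},{"x":0.006,"y":0,"z":-0.006,"rx":0,"ry":0,"rz":0,"grip":1},{"x":0.006,"y":0,"z":-0.005,"rx":0,"ry":0,"rz":0,"grip":1}]'

```text
clock: 24.57
tcp_pos: [0.5172, 0.2639, 0.275]
ee_rot: [-0.499, 0.499, 0.5, 0.502]
force: [-1.4, -0.2, 5.9]
grip_width: 0.0255
```

>>> jog_arm --steps '[{"x":0.006,"y":0,"z":-0.005,"rx":0,"ry":0,"rz":0,"grip":1},{"x":0.006,"y":0,"z":-0.005,"rx":0,"ry":0,"rz":0,"grip":1},{"x":0.006,"y":0,"z":-0.004,"rx":0,"ry":0,"rz":0,"grip":1},{"x":0.006,"y":0,"z":-0.003,"rx":0,"ry":0,"rz":0,"grip":1},{"x":0.005,"y":0,"z":-0.002,"rx":0,"ry":0,"rz":0,"grip":1}]'

```text
clock: 24.98
tcp_pos: [0.5163, 0.2437, 0.2441]
ee_rot: [-0.499, 0.502, 0.499, 0.5]
force: [-0.3, -3.2, 5.4]
grip_width: 0.0252
```

```bash
cat >> bars.py <<'E'
def slope(x0,x1,y0,y1):
    j=bot.grab_frame("side"); m=cv2.inRange(cv2.cvtColor(j,cv2.COLOR_BGR2HSV),(3,100,30),(20,255,255))[y0:y1,x0:x1]
    n,l,st,c=cv2.connectedComponentsWithStats(m)
    for k in range(1,n):
        if st[k][4]>40:
            y,x=np.nonzero(l==k); print(st[k]+[x0,y0,0,0,0],np.polyfit(x,y,1)[0].round(2))
    return j
E
python3 - <<'E'
from blk import *
from bars import *
s=bot.state(); print(s['tcp_pos'],s['grip_width'],s['force'],s['wrist_torque'])
G=s['tcp_pos']+[0,0,.019]
slope(180,320,60,190)
for d in (0,10,20): 
    Rb=R.from_euler('z',1.569)*R.from_euler('y',np.radians(d))
    print(d,px("side",[G+Rb.apply([t*.11,0,-.0377]) for t in(-1,1)]).round(0).tolist())
E
```

```text
[0.5163 0.2437 0.2441] 0.02522346950288556 [-0.2563 -3.1775  5.381 ] [-0.3191  0.1867  0.0413]
[240 131  48  32 421] 0.57
[269 132  37  29 324] 0.62
0 [[284.0, 160.0], [241.0, 131.0]]
10 [[285.0, 154.0], [243.0, 138.0]]
20 [[285.0, 148.0], [246.0, 144.0]]
```

>>> jog_arm --steps '[{"x":0.004,"y":0,"z":-0.001,"rx":0,"ry":0,"rz":0,"grip":1},{"x":0,"y":0,"z":0,"rx":0,"ry":0,"rz":0,"grip":1},{"x":0,"y":0,"z":0,"rx":0,"ry":0,"rz":0,"grip":1},{"x":0,"y":0,"z":0,"rx":0,"ry":0,"rz":0,"grip":1}]'

```text
clock: 25.37
tcp_pos: [0.5161, 0.2424, 0.2398]
ee_rot: [-0.499, 0.503, 0.499, 0.499]
force: [-0.7, -4.6, 5.9]
grip_width: 0.025
```

```bash
python3 - <<'E'
from blk import *
from bars import *
s=bot.state(); print(s['tcp_pos'],s['grip_width'],s['force'],s['wrist_torque'])
slope(180,320,60,190)
E
```

```text
[0.5161 0.2424 0.2398] 0.024954002313696464 [-0.6803 -4.6259  5.9254] [-0.8336  0.0676 -0.0028]
[240 131  48  35 436] 0.64
[270 132  36  29 319] 0.63
```

Level now (slope matches bar 1). Release and go to bar 3.

```bash
python3 - <<'E'
from blk import *
b=[.5992,-.3393]
plan([([.516,.242,.35],Rt(1.569),3)],meas=True)
plan([([*b,.23],Rt(.14))])
E
```

```text
[{"x": -0.037, "y": 0, "z": -0, "rx": -0, "ry": -0.001, "rz": -0.001}, {"x": -0.037, "y": 0, "z": -0.001, "rx": -0.001, "ry": -0.002, "rz": -0.001}, {"x": -0.036, "y": 0, "z": 0, "rx": -0, "ry": -0.001, "rz": -0.001}]
--
[{"x": 0.008, "y": -0.006, "z": -0.039, "rx": 0.095, "ry": 0, "rz": -0}, {"x": 0.008, "y": -0.009, "z": -0.038, "rx": 0.095, "ry": 0, "rz": -0}, {"x": 0.008, "y": -0.013, "z": -0.037, "rx": 0.096, "ry": 0, "rz": -0}, {"x": 0.008, "y": -0.016, "z": -0.035, "rx": 0.095, "ry": 0, "rz": -0}, {"x": 0.008, "y": -0.02, "z": -0.034, "rx": 0.095, "ry": -0, "rz": -0}]
[{"x": 0.008, "y": -0.022, "z": -0.032, "rx": 0.095, "ry": -0, "rz": -0}, {"x": 0.008, "y": -0.026, "z": -0.03, "rx": 0.096, "ry": -0, "rz": -0}, {"x": 0.008, "y": -0.028, "z": -0.027, "rx": 0.095, "ry": -0, "rz": -0}, {"x": 0.008, "y": -0.031, "z": -0.024, "rx": 0.095, "ry": -0, "rz": -0}, {"x": 0.008, "y": -0.033, "z": -0.021, "rx": 0.095, "ry": -0, "rz": -0}]
[{"x": 0.008, "y": -0.035, "z": -0.018, "rx": 0.096, "ry": -0, "rz": -0}, {"x": 0.008, "y": -0.036, "z": -0.014, "rx": 0.095, "ry": -0, "rz": -0}, {"x": 0.008, "y": -0.038, "z": -0.011, "rx": 0.095, "ry": -0, "rz": -0}, {"x": 0.008, "y": -0.038, "z": -0.008, "rx": 0.095, "ry": -0, "rz": -0}, {"x": 0.008, "y": -0.039, "z": -0.003, "rx": 0.096, "ry": -0, "rz": -0}]
--
```

>>> jog_arm --steps '[{"x":0,"y":0,"z":0,"rx":0,"ry":0,"rz":0,"grip":0.5},{"x":0,"y":0,"z":0,"rx":0,"ry":0,"rz":0,"grip":0.5},{"x":0,"y":0,"z":0,"rx":0,"ry":0,"rz":0,"grip":0.5},{"x":0,"y":0,"z":0,"rx":0,"ry":0,"rz":0,"grip":0.5},{"x":0,"y":0,"z":0,"rx":0,"ry":0,"rz":0,"grip":0.5}]'

```text
clock: 25.83
tcp_pos: [0.5153, 0.2443, 0.238]
ee_rot: [-0.499, 0.502, 0.5, 0.499]
force: [0.0, 0.8, -0.4]
grip_width: 0.0427
```

>>> jog_arm --steps '[{"x":-0.02,"y":0,"z":0,"rx":0,"ry":0,"rz":0,"grip":0.5},{"x":-0.032,"y":0,"z":0,"rx":0,"ry":0,"rz":0,"grip":0.5},{"x":-0.036,"y":0,"z":0,"rx":0,"ry":0,"rz":0,"grip":0.5},{"x":-0.022,"y":0,"z":0,"rx":0,"ry":0,"rz":0,"grip":0.5}]'

```text
clock: 26.17
tcp_pos: [0.5169, 0.2447, 0.3522]
ee_rot: [-0.499, 0.501, 0.5, 0.5]
force: [-0.8, -0.0, 1.3]
grip_width: 0.0435
```

>>> jog_arm --steps '[{"x":0.008,"y":-0.006,"z":-0.039,"rx":0.095,"ry":0,"rz":0,"grip":0.5},{"x":0.008,"y":-0.009,"z":-0.038,"rx":0.095,"ry":0,"rz":0,"grip":0.5},{"x":0.008,"y":-0.013,"z":-0.037,"rx":0.096,"ry":0,"rz":0,"grip":0.5},{"x":0.008,"y":-0.016,"z":-0.035,"rx":0.095,"ry":0,"rz":0,"grip":0.5},{"x":0.008,"y":-0.02,"z":-0.034,"rx":0.095,"ry":0,"rz":0,"grip":0.45}]'

```text
clock: 26.58
tcp_pos: [0.5437, 0.0494, 0.3084]
ee_rot: [-0.366, 0.606, 0.367, 0.603]
force: [0.9, 0.6, 0.2]
grip_width: 0.0455
```

>>> jog_arm --steps '[{"x":0.008,"y":-0.022,"z":-0.032,"rx":0.095,"ry":0,"rz":0,"grip":0.45},{"x":0.008,"y":-0.026,"z":-0.03,"rx":0.096,"ry":0,"rz":0,"grip":0.45},{"x":0.008,"y":-0.028,"z":-0.027,"rx":0.095,"ry":0,"rz":0,"grip":0.45},{"x":0.008,"y":-0.031,"z":-0.024,"rx":0.095,"ry":0,"rz":0,"grip":0.45},{"x":0.008,"y":-0.033,"z":-0.021,"rx":0.095,"ry":0,"rz":0,"grip":0.45}]'

```text
clock: 27.0
tcp_pos: [0.5707, -0.1449, 0.2685]
ee_rot: [-0.213, 0.676, 0.213, 0.672]
force: [-0.2, -0.1, -0.2]
grip_width: 0.0478
```

>>> jog_arm --steps '[{"x":0.008,"y":-0.035,"z":-0.018,"rx":0.096,"ry":0,"rz":0,"grip":0.45},{"x":0.008,"y":-0.036,"z":-0.014,"rx":0.095,"ry":0,"rz":0,"grip":0.45},{"x":0.008,"y":-0.038,"z":-0.011,"rx":0.095,"ry":0,"rz":0,"grip":0.45},{"x":0.008,"y":-0.038,"z":-0.008,"rx":0.095,"ry":0,"rz":0,"grip":0.45},{"x":0.008,"y":-0.039,"z":-0.003,"rx":0.096,"ry":0,"rz":0,"grip":0.45}]'

```text
clock: 27.42
tcp_pos: [0.5984, -0.3385, 0.2284]
ee_rot: [-0.048, 0.707, 0.047, 0.704]
force: [0.2, 0.8, 1.0]
grip_width: 0.0478
```

>>> jog_arm --steps '[{"x":0,"y":0,"z":0,"rx":0,"ry":0,"rz":0,"grip":0.45},{"x":0,"y":0,"z":0,"rx":0,"ry":0,"rz":0,"grip":0.45},{"x":0,"y":0,"z":0,"rx":0,"ry":0,"rz":0,"grip":0.45},{"x":0,"y":0,"z":0,"rx":0,"ry":0,"rz":0,"grip":0.45}]'

```text
clock: 27.75
tcp_pos: [0.5988, -0.3357, 0.2297]
ee_rot: [-0.051, 0.707, 0.049, 0.704]
force: [0.8, 0.2, 0.0]
grip_width: 0.0476
```

```bash
python3 - <<'E'
from blk import *
from bars import *
s=bot.state(); M=R.from_quat(s['ee_rot']).as_matrix(); print(s['tcp_pos'],M.round(3),s['grip_width'])
i=bot.grab_frame("top"); j=slope(180,480,60,300)
for q in bars(i): print([int(v) for v in q[0]],q[2])
a=cv2.resize(i[150:300,90:490],None,fx=2,fy=2); b=cv2.resize(j[60:300,180:480],None,fx=1.25,fy=1.25)
b2=cv2.resize(j[220:320,380:480],None,fx=3,fy=3)
b=cv2.copyMakeBorder(b,0,0,0,500-b.shape[1],cv2.BORDER_CONSTANT)
cv2.imwrite("pics/m2.png",cv2.convertScaleAbs(np.vstack([a,np.hstack([b,b2])]),alpha=1.5))
E
```

```text
[ 0.5988 -0.3357  0.2297] [[-0.004 -0.141  0.99 ]
 [-0.002  0.99   0.141]
 [-1.    -0.001 -0.004]] 0.04764854996439332
[239 131  48  36 439] 0.66
[267 130  39  31 343] 0.63
[404 264  56  36 534] -0.68
[157, 224, 41, 11] [176.6 228.6]
[159, 199, 41, 11] [178.6 204.1]
[202, 224, 49, 12] [227.  229.5]
[204, 201, 48, 10] [228.6 205.3]
[438, 213, 14, 42] [444.4 234.2]
```

View pics/m2.png

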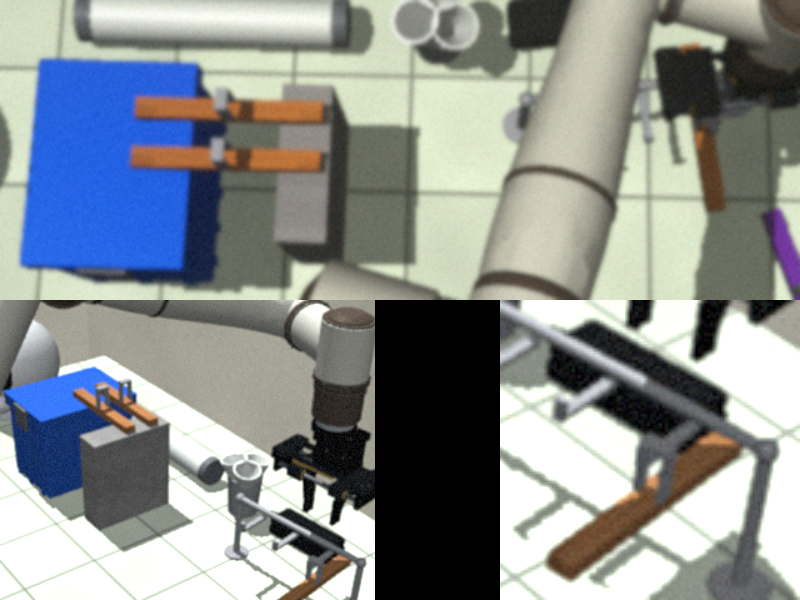

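Both bars lie fine, and bar 3 still hangs on its hook. Gripping bar 3.

>>> jog_arm --steps '[{"x":0.02,"y":-0.0035,"z":0,"rx":0,"ry":0,"rz":0,"grip":0.45},{"x":0.03,"y":0,"z":0,"rx":0,"ry":0,"rz":0,"grip":0.45},{"x":0.026,"y":0,"z":0,"rx":0,"ry":0,"rz":0,"grip":0.45},{"x":0.018,"y":0,"z":0,"rx":0,"ry":0,"rz":0,"grip":0.45},{"x":0,"y":0,"z":0,"rx":0,"ry":0,"rz":0,"grip":0.45}]'

```text
clock: 28.27
tcp_pos: [0.5963, -0.3379, 0.1309]
ee_rot: [-0.049, 0.71, 0.051, 0.701]
force: [-0.1, 0.4, -0.9]
grip_width: 0.0481
```

>>> jog_arm --steps '[{"x":0.014,"y":0,"z":0,"rx":0,"ry":0,"rz":0,"grip":0.45},{"x":0.014,"y":0,"z":0,"rx":0,"ry":0,"rz":0,"grip":0.45},{"x":0.01,"y":0,"z":0,"rx":0,"ry":0,"rz":0,"grip":0.45},{"x":0,"y":0,"z":0,"rx":0,"ry":0,"rz":0,"grip":0.45},{"x":0,"y":0,"z":0,"rx":0,"ry":0,"rz":0,"grip":0.45}]'

```text
clock: 28.68
tcp_pos: [0.5988, -0.3402, 0.098]
ee_rot: [-0.05, 0.707, 0.049, 0.704]
force: [0.3, 0.1, -0.0]
grip_width: 0.0479
```

>>> jog_arm --steps '[{"x":0,"y":0,"z":0,"rx":0,"ry":0,"rz":0,"grip":1},{"x":0,"y":0,"z":0,"rx":0,"ry":0,"rz":0,"grip":1},{"x":0,"y":0,"z":0,"rx":0,"ry":0,"rz":0,"grip":1},{"x":0,"y":0,"z":0,"rx":0,"ry":0,"rz":0,"grip":1},{"x":0,"y":0,"z":0,"rx":0,"ry":0,"rz":0,"grip":1}]' --grip_force 60

```text
clock: 29.1
tcp_pos: [0.5986, -0.3404, 0.0977]
ee_rot: [-0.05, 0.707, 0.049, 0.704]
force: [-0.1, 0.8, 0.8]
grip_width: 0.0256
```

>>> jog_arm --steps '[{"x":-0.007,"y":0,"z":0,"rx":0,"ry":0,"rz":0,"grip":1},{"x":-0.012,"y":0,"z":0,"rx":0,"ry":0,"rz":0,"grip":1},{"x":-0.007,"y":0,"z":0,"rx":0,"ry":0,"rz":0,"grip":1},{"x":0,"y":0,"z":0,"rx":0,"ry":0,"rz":0,"grip":1},{"x":0,"y":0,"z":0,"rx":0,"ry":0,"rz":0,"grip":1}]'

```text
clock: 29.52
tcp_pos: [0.599, -0.3405, 0.1243]
ee_rot: [-0.05, 0.706, 0.049, 0.704]
force: [0.1, -0.3, -2.7]
grip_width: 0.0254
```

```bash
python3 - <<'E'
from blk import *
from bars import *
s=bot.state(); print(s['tcp_pos'],s['grip_width'],s['force'])
slope(380,480,240,340)
p=s['tcp_pos']; u=np.array([math.cos(.14),math.sin(.14),0])
b=p-.092*u; c=b+[0,0,.36-b[2]]; json.dump({'p':list(b),'q':list(Rt(.14).as_quat())},open('cmd.json','w'))
plan([(c,Rt(.14)),([.457,.243,.36],Rt(1.569))],ease=True)
E
```

```text
[ 0.599  -0.3405  0.1243] 0.025399316178808327 [ 0.072  -0.3293 -2.694 ]
[398 262  59  42 555] -0.64
[{"x": -0.007, "y": 0, "z": 0, "rx": 0, "ry": 0, "rz": 0}, {"x": -0.018, "y": 0, "z": 0, "rx": 0, "ry": 0, "rz": 0}, {"x": -0.026, "y": 0, "z": 0, "rx": 0, "ry": 0, "rz": 0}, {"x": -0.032, "y": 0, "z": 0, "rx": 0, "ry": 0, "rz": 0}, {"x": -0.035, "y": 0, "z": 0, "rx": 0, "ry": 0, "rz": 0}]
[{"x": -0.035, "y": 0, "z": 0, "rx": 0, "ry": 0, "rz": 0}, {"x": -0.032, "y": 0, "z": 0, "rx": 0, "ry": 0, "rz": 0}, {"x": -0.026, "y": 0, "z": 0, "rx": 0, "ry": 0, "rz": 0}, {"x": -0.018, "y": 0, "z": 0, "rx": 0, "ry": 0, "rz": 0}, {"x": -0.007, "y": 0, "z": 0, "rx": 0, "ry": 0, "rz": 0}]
--
[{"x": 0, "y": 0.003, "z": 0, "rx": -0.008, "ry": 0, "rz": 0}, {"x": 0, "y": 0.01, "z": 0.001, "rx": -0.023, "ry": 0, "rz": 0}, {"x": 0, "y": 0.015, "z": 0.001, "rx": -0.036, "ry": 0, "rz": 0}, {"x": 0, "y": 0.02, "z": 0.003, "rx": -0.048, "ry": 0, "rz": 0}, {"x": 0, "y": 0.024, "z": 0.004, "rx": -0.058, "ry": 0, "rz": 0}]
[{"x": 0, "y": 0.028, "z": 0.006, "rx": -0.068, "ry": 0, "rz": 0}, {"x": 0, "y": 0.03, "z
[... 397 characters left out ...]
 0.028, "rx": -0.093, "ry": 0, "rz": 0}, {"x": 0, "y": 0.023, "z": 0.03, "rx": -0.09, "ry": 0, "rz": 0}, {"x": 0, "y": 0.02, "z": 0.03, "rx": -0.087, "ry": 0, "rz": 0}]
[{"x": 0, "y": 0.016, "z": 0.031, "rx": -0.081, "ry": 0, "rz": 0}, {"x": 0, "y": 0.013, "z": 0.029, "rx": -0.076, "ry": 0, "rz": 0}, {"x": 0, "y": 0.009, "z": 0.027, "rx": -0.068, "ry": 0, "rz": 0}, {"x": 0, "y": 0.006, "z": 0.023, "rx": -0.058, "ry": 0, "rz": 0}, {"x": 0, "y": 0.004, "z": 0.02, "rx": -0.048, "ry": 0, "rz": 0}]
[{"x": 0, "y": 0.002, "z": 0.015, "rx": -0.036, "ry": 0, "rz": 0}, {"x": 0, "y": 0.001, "z": 0.009, "rx": -0.023, "ry": 0, "rz": 0}, {"x": 0, "y": 0.001, "z": 0.004, "rx": -0.008, "ry": 0, "rz": 0}]
--
```

>>> jog_arm --steps '[{"x":0,"y":0,"z":-0.005,"rx":0,"ry":0,"rz":0,"grip":1},{"x":0,"y":0,"z":-0.013,"rx":0,"ry":0,"rz":0,"grip":1},{"x":0,"y":0,"z":-0.018,"rx":0,"ry":0,"rz":0,"grip":1},{"x":0,"y":0,"z":-0.02,"rx":0,"ry":0,"rz":0,"grip":1},{"x":0,"y":0,"z":-0.018,"rx":0,"ry":0,"rz":0,"grip":1}]'

```text
clock: 29.98
tcp_pos: [0.5235, -0.3504, 0.1227]
ee_rot: [-0.049, 0.708, 0.049, 0.703]
force: [0.5, 0.0, -0.7]
grip_width: 0.0253
```

>>> jog_arm --steps '[{"x":0,"y":0,"z":-0.013,"rx":0,"ry":0,"rz":0,"grip":1},{"x":0,"y":0,"z":-0.005,"rx":0,"ry":0,"rz":0,"grip":1},{"x":0,"y":0,"z":0,"rx":0,"ry":0,"rz":0,"grip":1}]'

```text
clock: 30.23
tcp_pos: [0.506, -0.3533, 0.1235]
ee_rot: [-0.049, 0.707, 0.049, 0.703]
force: [0.1, -0.0, -0.6]
grip_width: 0.0256
```

>>> jog_arm --steps '[{"x":-0.007,"y":0,"z":0,"rx":0,"ry":0,"rz":0,"grip":1},{"x":-0.018,"y":0,"z":0,"rx":0,"ry":0,"rz":0,"grip":1},{"x":-0.026,"y":0,"z":0,"rx":0,"ry":0,"rz":0,"grip":1},{"x":-0.032,"y":0,"z":0,"rx":0,"ry":0,"rz":0,"grip":1},{"x":-0.035,"y":0,"z":0,"rx":0,"ry":0,"rz":0,"grip":1}]'

```text
clock: 30.65
tcp_pos: [0.5072, -0.3518, 0.2399]
ee_rot: [-0.049, 0.709, 0.05, 0.701]
force: [1.1, -0.6, -1.5]
grip_width: 0.0255
```

>>> jog_arm --steps '[{"x":-0.035,"y":0,"z":0,"rx":0,"ry":0,"rz":0,"grip":1},{"x":-0.032,"y":0,"z":0,"rx":0,"ry":0,"rz":0,"grip":1},{"x":-0.026,"y":0,"z":0,"rx":0,"ry":0,"rz":0,"grip":1},{"x":-0.018,"y":0,"z":0,"rx":0,"ry":0,"rz":0,"grip":1},{"x":-0.007,"y":0,"z":0,"rx":0,"ry":0,"rz":0,"grip":1}]'

```text
clock: 31.07
tcp_pos: [0.5101, -0.3532, 0.364]
ee_rot: [-0.052, 0.705, 0.048, 0.706]
force: [0.2, -0.5, -0.9]
grip_width: 0.0255
```

>>> jog_arm --steps '[{"x":0,"y":0.003,"z":0,"rx":-0.008,"ry":0,"rz":0,"grip":1},{"x":0,"y":0.01,"z":0.001,"rx":-0.023,"ry":0,"rz":0,"grip":1},{"x":0,"y":0.015,"z":0.001,"rx":-0.036,"ry":0,"rz":0,"grip":1},{"x":0,"y":0.02,"z":0.003,"rx":-0.048,"ry":0,"rz":0,"grip":1},{"x":0,"y":0.024,"z":0.004,"rx":-0.058,"ry":0,"rz":0,"grip":1}]'

```text
clock: 31.48
tcp_pos: [0.502, -0.2787, 0.3572]
ee_rot: [-0.111, 0.701, 0.112, 0.695]
force: [0.2, 0.4, -0.9]
grip_width: 0.0253
```

>>> jog_arm --steps '[{"x":0,"y":0.028,"z":0.006,"rx":-0.068,"ry":0,"rz":0,"grip":1},{"x":0,"y":0.03,"z":0.009,"rx":-0.076,"ry":0,"rz":0,"grip":1},{"x":0,"y":0.032,"z":0.013,"rx":-0.081,"ry":0,"rz":0,"grip":1},{"x":0,"y":0.033,"z":0.016,"rx":-0.087,"ry":0,"rz":0,"grip":1},{"x":0,"y":0.032,"z":0.019,"rx":-0.09,"ry":0,"rz":0,"grip":1}]'

```text
clock: 31.9
tcp_pos: [0.4864, -0.1101, 0.3576]
ee_rot: [-0.249, 0.664, 0.25, 0.659]
force: [1.1, -0.0, -1.4]
grip_width: 0.0254
```

>>> jog_arm --steps '[{"x":0,"y":0.031,"z":0.023,"rx":-0.093,"ry":0,"rz":0,"grip":1},{"x":0,"y":0.03,"z":0.026,"rx":-0.093,"ry":0,"rz":0,"grip":1},{"x":0,"y":0.026,"z":0.028,"rx":-0.093,"ry":0,"rz":0,"grip":1},{"x":0,"y":0.023,"z":0.03,"rx":-0.09,"ry":0,"rz":0,"grip":1},{"x":0,"y":0.02,"z":0.03,"rx":-0.087,"ry":0,"rz":0,"grip":1}]'

```text
clock: 32.32
tcp_pos: [0.4698, 0.0795, 0.3576]
ee_rot: [-0.392, 0.59, 0.394, 0.585]
force: [0.7, -0.9, -0.7]
grip_width: 0.0255
```

>>> jog_arm --steps '[{"x":0,"y":0.016,"z":0.031,"rx":-0.081,"ry":0,"rz":0,"grip":1},{"x":0,"y":0.013,"z":0.029,"rx":-0.076,"ry":0,"rz":0,"grip":1},{"x":0,"y":0.009,"z":0.027,"rx":-0.068,"ry":0,"rz":0,"grip":1},{"x":0,"y":0.006,"z":0.023,"rx":-0.058,"ry":0,"rz":0,"grip":1},{"x":0,"y":0.004,"z":0.02,"rx":-0.048,"ry":0,"rz":0,"grip":1}]'

```text
clock: 32.73
tcp_pos: [0.4582, 0.2179, 0.3571]
ee_rot: [-0.483, 0.518, 0.485, 0.513]
force: [0.6, -0.5, -0.3]
grip_width: 0.0252
```

>>> jog_arm --steps '[{"x":0,"y":0.002,"z":0.015,"rx":-0.036,"ry":0,"rz":0,"grip":1},{"x":0,"y":0.001,"z":0.009,"rx":-0.023,"ry":0,"rz":0,"grip":1},{"x":0,"y":0.001,"z":0.004,"rx":-0.008,"ry":0,"rz":0,"grip":1},{"x":0,"y":0,"z":0,"rx":0,"ry":0,"rz":0,"grip":1},{"x":0,"y":0,"z":0,"rx":0,"ry":0,"rz":0,"grip":1}]'

```text
clock: 33.15
tcp_pos: [0.4575, 0.2434, 0.3586]
ee_rot: [-0.499, 0.503, 0.5, 0.499]
force: [0.4, -0.2, -0.3]
grip_width: 0.0252
```

```bash
python3 - <<'E'
from blk import *
from bars import *
s=bot.state(); M=R.from_quat(s['ee_rot']).as_matrix(); print(s['tcp_pos'],M.round(3),s['grip_width'])
slope(180,330,50,190)
G=s['tcp_pos']+[0,0,.019]
for d in range(-20,70,10):
    Rb=R.from_euler('z',1.569)*R.from_euler('y',np.radians(d))
    print(d,px("side",[G+Rb.apply([t*.11,0,-.0377]) for t in(-1,1)]).round(0).tolist())
E
```

```text
[0.4575 0.2434 0.3586] [[-0.005 -1.     0.003]
 [-0.002  0.003  1.   ]
 [-1.     0.005 -0.002]] 0.02520078760385196
[227  97  40  30 304] -0.7
[239 131  49  36 445] 0.67
[267 130  39  30 344] 0.63
-20 [[260.0, 136.0], [219.0, 83.0]]
-10 [[262.0, 131.0], [219.0, 90.0]]
0 [[264.0, 126.0], [221.0, 98.0]]
10 [[264.0, 119.0], [223.0, 105.0]]
20 [[264.0, 112.0], [225.0, 112.0]]
30 [[264.0, 104.0], [228.0, 119.0]]
40 [[262.0, 95.0], [231.0, 125.0]]
50 [[260.0, 87.0], [235.0, 130.0]]
60 [[257.0, 79.0], [238.0, 135.0]]
```

Same pitch of about 37°; repeating the leveling descent.

>>> jog_arm --steps '[{"x":0.01,"y":0,"z":0.008,"rx":0,"ry":0,"rz":0,"grip":1},{"x":0.018,"y":0,"z":0.016,"rx":0,"ry":0,"rz":0,"grip":1},{"x":0.018,"y":0,"z":0.016,"rx":0,"ry":0,"rz":0,"grip":1},{"x":0.011,"y":0,"z":0.008,"rx":0,"ry":0,"rz":0,"grip":1},{"x":0,"y":0,"z":0,"rx":0,"ry":0,"rz":0,"grip":1}]'

```text
clock: 33.62
tcp_pos: [0.4564, 0.292, 0.2979]
ee_rot: [-0.499, 0.504, 0.5, 0.497]
force: [-0.6, -0.5, -2.3]
grip_width: 0.0258
```

>>> jog_arm --steps '[{"x":0.006,"y":0,"z":-0.004,"rx":0,"ry":0,"rz":0,"grip":1},{"x":0.006,"y":0,"z":-0.006,"rx":0,"ry":0,"rz":0,"grip":1},{"x":0.006,"y":0,"z":-0.006,"rx":0,"ry":0,"rz":0,"grip":1},{"x":0.006,"y":0,"z":-0.006,"rx":0,"ry":0,"rz":0,"grip":1},{"x":0.006,"y":0,"z":-0.005,"rx":0,"ry":0,"rz":0,"grip":1}]'

```text
clock: 34.03
tcp_pos: [0.4589, 0.2645, 0.2752]
ee_rot: [-0.499, 0.499, 0.5, 0.502]
force: [-0.8, -1.5, 5.8]
grip_width: 0.0253
```

>>> jog_arm --steps '[{"x":0.006,"y":0,"z":-0.005,"rx":0,"ry":0,"rz":0,"grip":1},{"x":0.006,"y":0,"z":-0.005,"rx":0,"ry":0,"rz":0,"grip":1},{"x":0.006,"y":0,"z":-0.004,"rx":0,"ry":0,"rz":0,"grip":1},{"x":0.006,"y":0,"z":-0.003,"rx":0,"ry":0,"rz":0,"grip":1},{"x":0.006,"y":0,"z":-0.002,"rx":0,"ry":0,"rz":0,"grip":1}]'

```text
clock: 34.45
tcp_pos: [0.4581, 0.2442, 0.244]
ee_rot: [-0.499, 0.501, 0.499, 0.5]
force: [-0.4, -5.3, 6.9]
grip_width: 0.0256
```

>>> jog_arm --steps '[{"x":0.003,"y":0,"z":-0.001,"rx":0,"ry":0,"rz":0,"grip":1},{"x":0,"y":0,"z":0,"rx":0,"ry":0,"rz":0,"grip":1},{"x":0,"y":0,"z":0,"rx":0,"ry":0,"rz":0,"grip":1},{"x":0,"y":0,"z":0,"rx":0,"ry":0,"rz":0,"grip":1}]'

```text
clock: 34.78
tcp_pos: [0.4578, 0.2433, 0.2403]
ee_rot: [-0.499, 0.502, 0.499, 0.5]
force: [-1.0, -4.1, 5.0]
grip_width: 0.0253
```

```bash
python3 - <<'E'
from blk import *
from bars import *
s=bot.state(); print(s['tcp_pos'],s['grip_width'],s['force'],s['wrist_torque'])
slope(180,330,60,190)
E
```

```text
[0.4578 0.2433 0.2403] 0.025316158403946448 [-0.9721 -4.0834  5.042 ] [-0.5741  0.0413  0.0017]
[267 129  39  32 346] 0.63
[221 136  48  35 437] 0.66
[251 137  37  30 344] 0.64
```

Level. Release, lift, back away for the final check.

>>> jog_arm --steps '[{"x":0,"y":0,"z":0,"rx":0,"ry":0,"rz":0,"grip":0.5},{"x":0,"y":0,"z":0,"rx":0,"ry":0,"rz":0,"grip":0.5},{"x":0,"y":0,"z":0,"rx":0,"ry":0,"rz":0,"grip":0.5},{"x":0,"y":0,"z":0,"rx":0,"ry":0,"rz":0,"grip":0.5},{"x":0,"y":0,"z":0,"rx":0,"ry":0,"rz":0,"grip":0.5}]'

```text
clock: 35.25
tcp_pos: [0.4569, 0.245, 0.2382]
ee_rot: [-0.499, 0.502, 0.5, 0.499]
force: [0.2, 0.9, 0.6]
grip_width: 0.0423
```

>>> jog_arm --steps '[{"x":-0.02,"y":0,"z":0,"rx":0,"ry":0,"rz":0,"grip":0.5},{"x":-0.032,"y":0,"z":0,"rx":0,"ry":0,"rz":0,"grip":0.5},{"x":-0.036,"y":0,"z":0,"rx":0,"ry":0,"rz":0,"grip":0.5},{"x":-0.022,"y":0,"z":0,"rx":0,"ry":0,"rz":0,"grip":0.5}]'

```text
clock: 35.58
tcp_pos: [0.4584, 0.2454, 0.3522]
ee_rot: [-0.499, 0.501, 0.5, 0.5]
force: [0.7, 1.2, 0.9]
grip_width: 0.0438
```

>>> jog_arm --steps '[{"x":0,"y":0,"z":-0.035,"rx":0,"ry":0,"rz":0,"grip":0.5},{"x":0,"y":0,"z":-0.04,"rx":0,"ry":0,"rz":0,"grip":0.5},{"x":0,"y":0,"z":-0.04,"rx":0,"ry":0,"rz":0,"grip":0.5},{"x":0,"y":0,"z":-0.04,"rx":0,"ry":0,"rz":0,"grip":0.5},{"x":0,"y":0,"z":-0.04,"rx":0,"ry":0,"rz":0,"grip":0.5}]'

```text
clock: 36.0
tcp_pos: [0.4567, 0.0486, 0.3491]
ee_rot: [-0.499, 0.502, 0.501, 0.499]
force: [1.3, -0.1, 0.6]
grip_width: 0.0437
```

>>> jog_arm --steps '[{"x":0,"y":0,"z":-0.04,"rx":0,"ry":0,"rz":0,"grip":0.5},{"x":0,"y":0,"z":-0.04,"rx":0,"ry":0,"rz":0,"grip":0.5},{"x":0,"y":0,"z":-0.04,"rx":0,"ry":0,"rz":0,"grip":0.5},{"x":0,"y":0,"z":-0.035,"rx":0,"ry":0,"rz":0,"grip":0.5},{"x":0,"y":0,"z":-0.02,"rx":0,"ry":0,"rz":0,"grip":0.5}]'

```text
clock: 36.42
tcp_pos: [0.4563, -0.1277, 0.3493]
ee_rot: [-0.498, 0.503, 0.5, 0.499]
force: [0.0, -0.0, -0.2]
grip_width: 0.0434
```

>>> jog_arm --steps '[{"x":0,"y":0,"z":0,"rx":0,"ry":0,"rz":0,"grip":0.5},{"x":0,"y":0,"z":0,"rx":0,"ry":0,"rz":0,"grip":0.5},{"x":0,"y":0,"z":0,"rx":0,"ry":0,"rz":0,"grip":0.5}]'

```text
clock: 36.67
tcp_pos: [0.4568, -0.1246, 0.3492]
ee_rot: [-0.499, 0.502, 0.5, 0.499]
force: [0.5, 0.2, 0.4]
grip_width: 0.0436
```

```bash
python3 - <<'E'
from blk import *
from bars import *
s=bot.state(); print(s['tcp_pos'],s['force'],s['clock'])
i=bot.grab_frame("top"); j=slope(180,330,60,190)
for q in bars(i): print([int(v) for v in q[0]],q[2])
a=cv2.resize(i[145:295,90:320],None,fx=3.4,fy=3.4,interpolation=cv2.INTER_CUBIC)
cv2.imwrite("pics/f1.png",cv2.convertScaleAbs(a,alpha=1.6))
cv2.imwrite("pics/f2.png",cv2.convertScaleAbs(cv2.resize(j[60:300,150:480],None,fx=2.4,fy=2.4),alpha=1.5))
E
```

```text
[ 0.4568 -0.1246  0.3492] [0.4518 0.194  0.4318] 36.6667
[267 130  39  30 348] 0.63
[248 133  39  34 376] 0.66
[221 136  47  37 450] 0.7
[154, 248, 41, 11] [174.1 253.1]
[157, 224, 41, 11] [176.6 228.7]
[159, 199, 41, 11] [178.6 204.1]
[200, 249, 49, 12] [224.7 254.2]
[202, 224, 36, 12] [220.1 229.4]
[204, 201, 35, 10] [221.5 205.2]
```

View pics/f1.png

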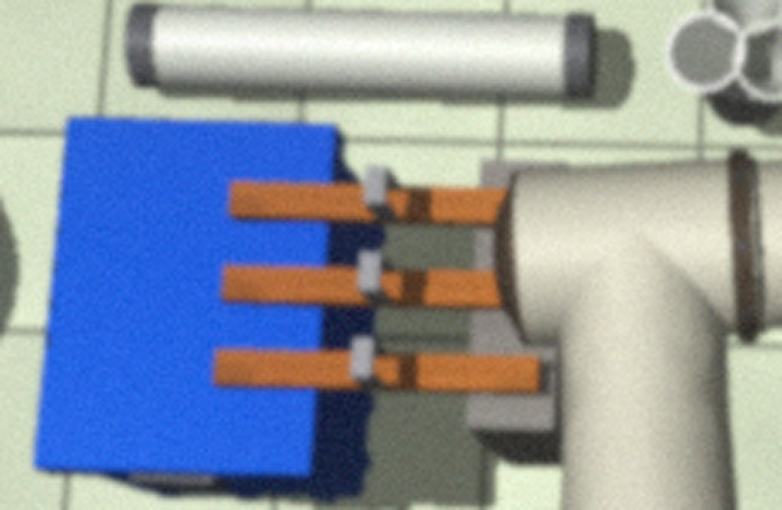

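View pics/f2.png

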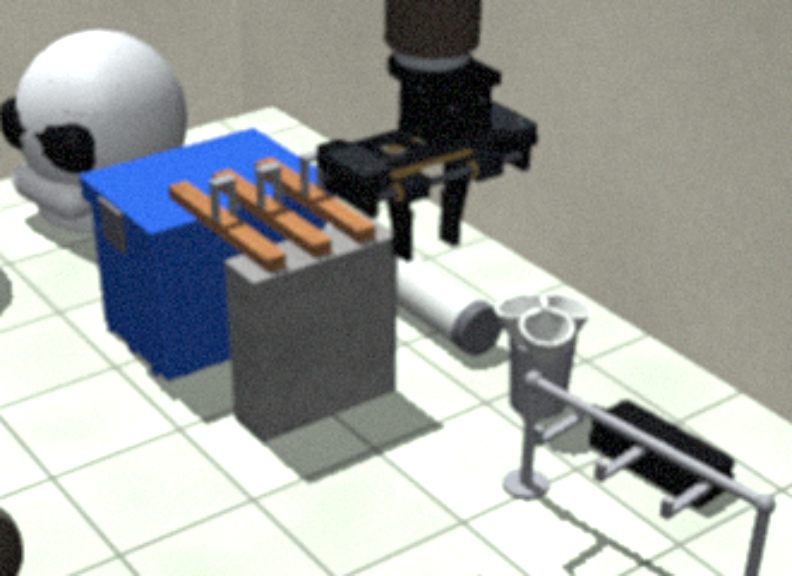

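Final view: three separate bars on lid and block, hooks empty, bystanders in place. One last numeric check, then hand in.

```bash
python3 - <<'E'
from bars import *
f=lambda p,z:w("top",np.array(p)/3.4+[90,145],z)[:,:2].round(4).tolist()
print("lid",f([(338,127),(312,470)],.21),"block +y edge",f([(484,160),(468,430)],.21),"-y near corner",f([(553,430)],.21))
print("bar ends",f([(230,198),(222,283),(214,367),(541,373)],.226), w("top",[[252,206],[251,230]],.226)[:,:2])
bot.sign_off(); print(bot.state()['clock'])
E
```

```text
lid [[0.6329, 0.2847], [0.3909, 0.2873]] block +y edge [[0.6111, 0.1812], [0.4204, 0.1828]] -y near corner [[0.4215, 0.1248]]
bar ends [[0.576, 0.3521], [0.5161, 0.3532], [0.4579, 0.3544], [0.4581, 0.1327]] [[0.574  0.131 ]
 [0.5165 0.1309]]
the job is handed in; nothing more can be done
the job is handed in; nothing more can be done
```

I walked the block to the crate in three tip-and-swing steps. I pivoted on its far end, then its near end, then its far end again, and never lifted it clear. Then I took all three bars off their hooks, laid them across the gap and handed the job in at about 37 s; it gives no verdict.

| Last camera check | Measured |
|---|---|
| Gap between block and lid | about 104 mm |
| Block angle to the crate | within about 0.01 rad of square |
| Bar spacing | about 59 mm apart, none touching another |
| Bar overlap | about 67 mm on the lid, about 50 mm on the block |

In the last pictures the hooks are empty, the cup, case and tube look unmoved, and the gripper is clear of everything. I judged the bars level by eye and by their slope in the side picture; I did not measure the tip heights directly.

**Bars tilted in the grip:** each bar turned about 35° while I carried it, even with a harder grip and slower moves. I leveled each one by touching its low end on the lid and lowering it along an arc, with only about 5 to 9 N of contact force. I never found the cause of the slip.

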